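# Restock the under-sink turntable

### The arm

A 7-joint arm with a two-finger parallel gripper is mounted at the origin on the work surface. World frame = base frame: x ahead of the robot, y to its left, z up, the work surface at z = 0. Lengths are in m, angles in rad, forces in N, time in s.
With the tool pointing down it reaches from about 0.4 to 0.875 m from the base axis. Payload 19.3 kg.
Tool frame: the origin (TCP) lies at the very end of the fingers, on their centre line; the grasp point (between the pads) lies bot.tcp_to_grasp behind it (bot.tcp_to_grasp is the distance from the TCP to the grasp point, in m); z points along the fingers, y is the direction in which the jaws open and shut (so a half turn about z gives the same grasp; the last joint's range is limited). The gripper opens to 85 mm and grips with 20 to 120 N. Pads are 22 mm wide; open, the fingers measure 114 mm over their backs; the gripper's body (76 mm by 85 mm) begins 54 mm behind the grasp point. The pads swing forward as they close: fully open they stand 13 mm farther back than shut.
Start: joints at [1.199, 0.521, -0.036, 1.599, 0.021, 1.021, -0.113], TCP at [0.186, -0.597, 0.231] pointing down, gripper open.
Joint ranges: [-2.91, 2.91], [-0.3, 2.13], [-1.5, 1.42], [0.17, 2.43], [-1.26, 4.41], [0.16, 1.93], [-2.52, 2.52]. Speed limits (rad/s): [1.89, 1.89, 2.39, 2.39, 3.01, 3.01, 3.01].

### API

Orientations are given as [roll, pitch, yaw] about the fixed x, y, z axes, in that order (R = Rz(yaw) Ry(pitch) Rx(roll)).
In Python, from workcell import bot gives the robot as it stands.
- The arm moves only by the tool servo_tool, never from a script. Its argument "targets" is a list of rows, each a list of 2 entries, a list of its own where there are three numbers: the shift along the tool's x, y, z in units of 0.05 m (1.0 is 0.05 m), then the turn about the tool's z in units of 5 degrees (1.0 is 5 degrees). A call has 1 to 12 rows; each row shifts and turns the commanded pose from where the row before left it, along the tool's axes as they then stand; what a row does not reach is not made up. A row lasts 1/8 s, in which the tool goes at most 62.5 mm and 10.7 degrees, less where a joint would pass 70% of its speed; a pose out of reach is approached as far as the arm can. A call with a number of a shift or a turn outside -1 to 1 is refused whole. A call with a gripper value outside its range is refused whole. "gripper" is the opening, from -1 (shut) to 1 (fully open), so that 0 is half open, set as the call begins (left out, the last holds). The fingers move at their own pace and stop on an object; "newtons" is the grip in N (left out, the last holds). Time passes only in rows, so rows that do not move let the fingers close. It gives the time, the measured TCP pose, the force and the opening at its end, in the units of the state.
- bot.observe(): the state, without advancing time (a new reading comes with each control period).
- bot.grab_frame(name): name is "scene" or "side" or "wrist"; returns the picture (480x640x3 uint8, blue, green, red); there is no depth.
- bot.get_calibration(name): a dict with "fx", "fy", "cx", "cy" (pixels), "k1" (the pictures are not rectified: a ray, as slopes to the right and down, at radius r is drawn at 1 + k1 r^2 times it, then the intrinsics apply), "pose" (4x4, takes a point from camera to world coordinates). Camera axes: x right, y up, looking along -z (the intrinsics and any distortion apply to the point x, -y, -z); pixel columns grow to the right and rows downward; lengths in m; the calibration is good to about 2 mm. A picture is of the moment at which its call begins: read the wrist's pose just before it. get_calibration takes no time and is no camera call; for the wrist camera it gives the pose at the moment of the call.
- bot.job_done(): hands the job in, once; it reports no verdict.
The state is a dict: "clock": time; "qpos": joint angles; "qd": joint speeds; "joint_efforts": joint torques, N m; "position": TCP position; "tool_rot": TCP orientation; "force": force on the tool from outside, world axes, zero at the start; "moment": the same for the moment, N m; "grip_width": finger opening in m.
Only numpy, scipy, OpenCV 4.12 (cv2) and the standard library are available. Lean on these libraries where they do the work, as an engineer would, in place of code of your own. Each camera call takes 0.05 s, during which the arm holds its last target.

### The job

Restock the lazy susan from under the sink: drop the empty open pot that stands on its middle into the grey waste tub, and stand the closed round tin in its place, centred on the small raised platform so that no edge overhangs. Every flat white bottle goes upright on the turntable, one to each black strip, centred on the strip and with its long side running along it. The turntable spins freely: do not let it spin, it must still face the way it does now to within a few degrees, and leave all the other things where they are.

Things in the scene. Friction and masses are not known exactly. Their poses are not given: they have to be found in the camera images.
- bottle0_c (a point): upright flat-sided white refill bottle, 64 mm long (its x) by 40 mm thick (its y), flat sides up to 56 mm, then a round grey cap 24 mm across up to its full height of 70 mm; about 110 g, starts standing; this point is its centre, 35 mm above its underside. Absent (None) in some starts
- bottle1_c (a point): upright flat-sided white refill bottle, 64 mm long (its x) by 40 mm thick (its y), flat sides up to 56 mm, then a round grey cap 24 mm across up to its full height of 70 mm; about 110 g, starts standing; this point is its centre, 35 mm above its underside. Absent (None) in some starts
- bottle2_c (a point): upright flat-sided white refill bottle, 64 mm long (its x) by 40 mm thick (its y), flat sides up to 56 mm, then a round grey cap 24 mm across up to its full height of 70 mm; about 110 g, starts standing; this point is its centre, 35 mm above its underside. Absent (None) in some starts
- bottle3_c (a point): upright flat-sided white refill bottle, 64 mm long (its x) by 40 mm thick (its y), flat sides up to 56 mm, then a round grey cap 24 mm across up to its full height of 70 mm; about 110 g, starts standing; this point is its centre, 35 mm above its underside. Absent (None) in some starts
- bottle4_c (a point): upright flat-sided white refill bottle, 64 mm long (its x) by 40 mm thick (its y), flat sides up to 56 mm, then a round grey cap 24 mm across up to its full height of 70 mm; about 110 g, starts standing; this point is its centre, 35 mm above its underside. Absent (None) in some starts
- tin_c (a point): closed round metal tin with a dark lid, 60 mm across, 60 mm high, about 160 g, standing loose on the work surface at the start; this point is its centre, 30 mm above its underside
- empty_c (a point): empty round aluminium pot without a lid (open at the top), 56 mm across, 55 mm high, wall 3 mm, 70 g; at the start it stands on the hub platform of the turntable; this point is its centre, 27.5 mm above its underside
- hub (a point): centre of the top face of the turntable's white round hub platform, 76 mm across, which stands 6 mm above the disc; 34 mm above the work surface; it lies on the turning axis and turns with the disc
- strip0: marked black strip, 56 x 8 mm, flush on the grey turntable disc (disc 300 mm across, top face 28 mm above the work surface), one of five at 72 degree steps; origin at the strip's centre, 95 mm from the turning axis, on the disc's top face; its x runs along the strip, straight outwards from the turning axis
- strip1: marked black strip, 56 x 8 mm, flush on the grey turntable disc (disc 300 mm across, top face 28 mm above the work surface), one of five at 72 degree steps; origin at the strip's centre, 95 mm from the turning axis, on the disc's top face; its x runs along the strip, straight outwards from the turning axis
- strip2: marked black strip, 56 x 8 mm, flush on the grey turntable disc (disc 300 mm across, top face 28 mm above the work surface), one of five at 72 degree steps; origin at the strip's centre, 95 mm from the turning axis, on the disc's top face; its x runs along the strip, straight outwards from the turning axis
- strip3: marked black strip, 56 x 8 mm, flush on the grey turntable disc (disc 300 mm across, top face 28 mm above the work surface), one of five at 72 degree steps; origin at the strip's centre, 95 mm from the turning axis, on the disc's top face; its x runs along the strip, straight outwards from the turning axis
- strip4: marked black strip, 56 x 8 mm, flush on the grey turntable disc (disc 300 mm across, top face 28 mm above the work surface), one of five at 72 degree steps; origin at the strip's centre, 95 mm from the turning axis, on the disc's top face; its x runs along the strip, straight outwards from the turning axis
- susan (a joint): angle of the turntable disc (rad), growing anticlockwise seen from above; it turns freely on a bearing with only slight drag (0.07 N m, so under 1 N at the rim sets it going) and no detents
- rim (a point): point on the top face of the turntable disc near its rim, 145 mm from the axis, in line with strip0; turns with the disc
- tub: open grey waste tub fixed to the work surface, outside 130 (its x) x 110 (its y) x 50 mm high, walls and floor 4 to 5 mm; origin at the centre of its underside
- sponge: bystander: sponge with scouring side, 80 x 50 x 30 mm, lying loose; origin near its underside's middle
- brush: bystander: washing-up brush with wooden handle and round white head, about 200 mm long, lying loose; origin near its underside's middle
- coupling: bystander: brass ring coupling, 52 mm across, 24 mm high, loose; origin near its underside's middle
- elbow: bystander: white plastic pipe elbow, about 85 mm long, 50 mm high, loose; origin near its underside's middle
- spraycan: bystander: black can, 52 mm across, 80 mm high, standing loose; origin near its underside's middle
- tablets: bystander: small cardboard box, 100 x 70 x 35 mm, loose; origin near its underside's middle
- plug: bystander: black rubber sink plug, 48 mm across, 22 mm high, loose; origin near its underside's middle

How it is judged:
By the outcome, as a careful person would: the job done as asked, in the order asked, and still so for the second after the job is handed in, with the robot touching nothing.
Of bottle0, bottle1, bottle2, bottle3, bottle4 only 3 to 5 are there at a start; the rules pass over those that are not, and their reading is None.
At some moment in a run one of bottle0, bottle1, bottle2, bottle3, bottle4 may be knocked a few centimetres aside while the robot is not near it.
It also fails if it takes over 210 s, if anything falls off the work surface, if the arm or the gripper's body presses on something with over 40 N, if the wrist force passes 120 N, or if a joint passes its speed limit or range.

## Working session

There is one attempt and no reset: what is moved stays moved. The work goes in short steps, Python scripts to look and compute and a tool call to move; the robot and the scene stay as the last step left them, time stands still between calls to the robot, and variables do not carry over. Pictures are saved under pics/ and viewed, and the job is handed in when it is done.

Besides the shell and the picture viewer there is one more tool, called after ">>>" in YAML: its name, and indented under it one key for each argument. servo_tool: Moves the arm, as the interface text tells. Its arguments: {"type":"object","properties":{"targets":{"type":"array","items":{"type":"array"}},"gripper":{"type":"number"},"newtons":{"type":"number"}},"required":["targets"]}

```bash
mkdir -p pics; ls; python3 - <<'E'
from workcell import bot
import cv2
s=bot.observe();print(s,bot.tcp_to_grasp)
for n in ("scene","side","wrist"):
    c=bot.get_calibration(n);print(n,c)
    cv2.imwrite(f"pics/{n}0.png",bot.grab_frame(n))
E
```

```text
pics
{'clock': 0.0, 'qpos': array([ 1.19884421,  0.52205153, -0.03630378,  1.60000811,  0.02119768,
        1.02111117, -0.11281272]), 'qd': array([ 1.23497052e-03, -9.79319528e-04, -2.36272773e-04,  3.78358270e-04,
       -5.23938920e-04,  8.28776853e-05,  4.73841818e-04]), 'joint_efforts': array([ 3.42338017e-04, -9.27087021e+01,  1.98035449e+00, -3.69930196e+01,
        1.78434985e-02,  8.16038169e-03, -2.73659145e-05]), 'position': array([ 0.18559389, -0.59644429,  0.23070258]), 'tool_rot': array([-3.14040320e+00,  9.57104532e-05,  3.01707797e-01]), 'force': array([-0.11960981, -0.14970632, -0.61669459]), 'moment': array([-0.00518168, -0.00928931,  0.02688072]), 'grip_width': 0.08553747620819666} 0.0187
scene {'fx': 509.07385242069034, 'fy': 509.07385242069034, 'cx': 315.06168911392706, 'cy': 243.09131227168788, 'k1': -0.13519167171611682, 'pose': array([[ 0.08728708, -0.69372127,  0.7149348 ,  1.49101969],
       [ 0.99604615,  0.04887266, -0.07418573, -0.14163936],
       [ 0.01652345,  0.71858351,  0.69524435,  0.98741047],
       [ 0.        ,  0.        ,  0.        ,  1.   
[... 183 characters left out ...]
2, -0.12789586,  0.41100149],
       [-0.19234689,  0.67606031, -0.71129821, -0.90232636],
       [-0.01638678,  0.72251918,  0.69115665,  0.9246957 ],
       [ 0.        ,  0.        ,  0.        ,  1.        ]])}
wrist {'fx': 356.4308729043623, 'fy': 356.4308729043623, 'cx': 325.781524336481, 'cy': 235.08004778708784, 'k1': -0.028949650819615296, 'pose': array([[ 2.97151510e-01,  9.11419881e-01,  2.84630956e-01,
         2.58095594e-01],
       [-9.54830087e-01,  2.83859045e-01,  8.78837129e-02,
        -5.73501959e-01],
       [-6.96108250e-04, -2.97888979e-01,  9.54600268e-01,
         3.73525864e-01],
       [ 0.00000000e+00,  0.00000000e+00,  0.00000000e+00,
         1.00000000e+00]])}
```

View pics/scene0.png

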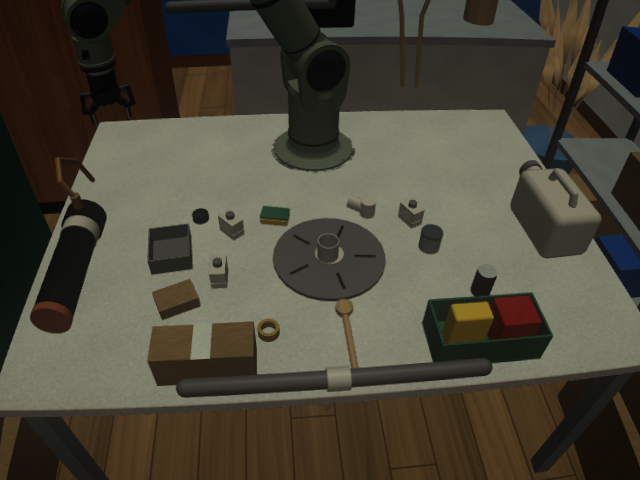

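View pics/side0.png

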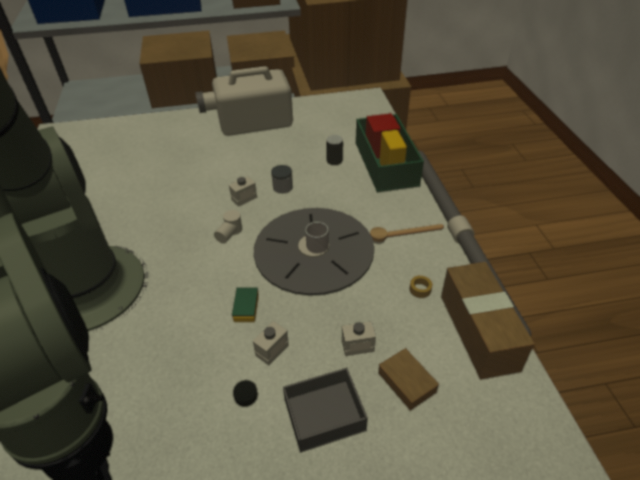

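View pics/wrist0.png

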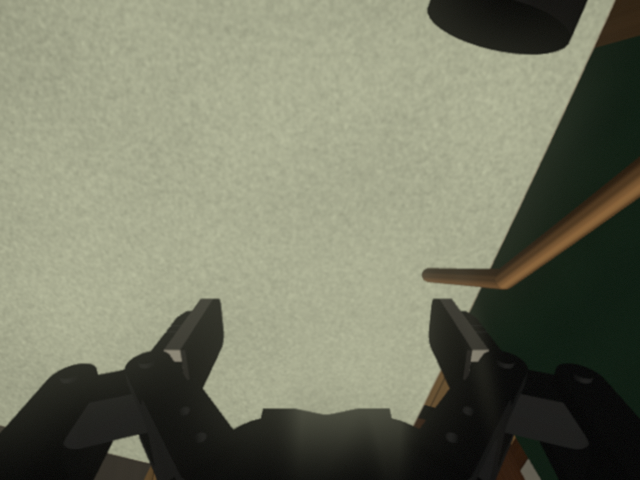

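```bash
cat > h.py <<'E'
import numpy as np, cv2
from workcell import bot
def K(c): return np.array([[c['fx'],0,c['cx']],[0,c['fy'],c['cy']],[0,0,1.]])
def D(c): return np.array([c['k1'],0,0,0,0.])
F=np.diag([1,-1,-1.])
def proj(c,P):
    P=np.atleast_2d(P).astype(float); T=c['pose']; R=F@T[:3,:3].T
    return cv2.projectPoints(P,cv2.Rodrigues(R)[0],-R@T[:3,3],K(c),D(c))[0].reshape(-1,2)
def unproj(c,uv,z):
    uv=np.atleast_2d(uv).astype(float)
    n=cv2.undistortPoints(uv.reshape(-1,1,2),K(c),D(c)).reshape(-1,2)
    d=np.c_[n[:,0],-n[:,1],-np.ones(len(n))]@c['pose'][:3,:3].T
    o=c['pose'][:3,3]
    return o+d*((z-o[2])/d[:,2])[:,None]
def circ(x,y,z,r,n=60):
    a=np.linspace(0,2*np.pi,n);return np.c_[x+r*np.cos(a),y+r*np.sin(a),0*a+z]
def rect(x,y,z,lx,ly,yaw):
    p=np.array([[1,1],[-1,1],[-1,-1],[1,-1],[1,1]])*[lx/2,ly/2]
    c,s=np.cos(yaw),np.sin(yaw);return np.c_[p@np.array([[c,s],[-s,c]])+[x,y],np.full(5,z)]
def draw(im,c,P,col,S=1,off=(0,0)):
    q=((proj(c,P)-off)*S).round().astype(np.int32)
    cv2.polylines(im,[q.reshape(-1,1,2)],False,col,1,cv2.LINE_AA)
E
python3 - <<'E'
from h import *
for n,(x0,y0) in (("scene",(140,190)),("side",(220,140))):
    im=cv2.imread(f"pics/{n}0.png")
    w=320 if n=="scene" else 230
    h=120 if n=="scene" else 320
    cr=im[y0:y0+h,x0:x0+w]
    S=2.5 if n=="scene" else 1.87
    cr=cv2.resize(cr,None,fx=S,fy=S,interpolation=cv2.INTER_CUBIC)
    cr=cv2.convertScaleAbs(cr,alpha=1.6)
    cv2.imwrite(f"pics/{n}0z.png",cr)
cs=bot.get_calibration("scene");cd=bot.get_calibration("side")
p=lambda c,u,z:print(u,z,unproj(c,u,z)[0].round(4))
p(cs,(329,257),.028);p(cd,(314,250),.028)
for u in ((230,215),(217,263),(413,204)):p(cs,u,.07)
for u in ((270,332),(359,327),(241,182)):p(cd,u,.07)
p(cs,(431,231),.06);p(cd,(282,171),.06)
E
```

```text
(329, 257) 0.028 [ 0.5596 -0.0072  0.028 ]
(314, 250) 0.028 [ 0.5503 -0.0201  0.028 ]
(230, 215) 0.07 [ 0.4205 -0.2674  0.07  ]
(217, 263) 0.07 [ 0.6015 -0.2939  0.07  ]
(413, 204) 0.07 [0.4077 0.2485 0.07  ]
(270, 332) 0.07 [ 0.4147 -0.2719  0.07  ]
(359, 327) 0.07 [ 0.5929 -0.2965  0.07  ]
(241, 182) 0.07 [0.3977 0.2352 0.07  ]
(431, 231) 0.06 [0.5124 0.2763 0.06  ]
(282, 171) 0.06 [0.5145 0.2746 0.06  ]
```

View pics/scene0z.png

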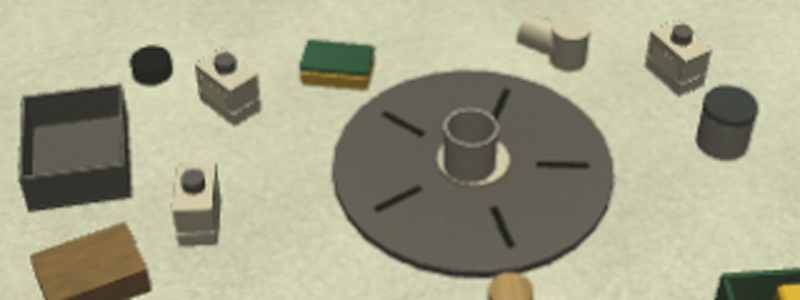

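View pics/side0z.png

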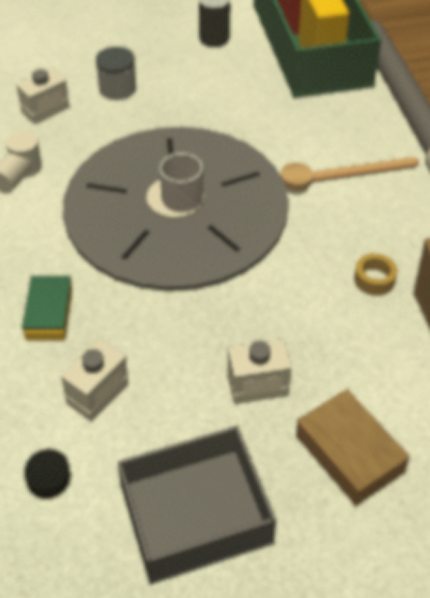

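```bash
cat >> h.py <<'E'
from scipy.optimize import least_squares
def strips(im,c,cx=.556,cy=-.008,verbose=True):
    """dark strips on the disc -> world centroids, fitted centre and angle"""
    g=im.max(2).astype(np.uint8)
    m=np.zeros_like(g);q=proj(c,circ(cx,cy,.028,.138)).round().astype(np.int32);cv2.fillPoly(m,[q],255)
    q=proj(c,circ(cx,cy,.028,.05)).round().astype(np.int32);cv2.fillPoly(m,[q],0)
    med=np.median(g[m>0]); b=((g<med*.62)&(m>0)).astype(np.uint8)
    n,l,st,ce=cv2.connectedComponentsWithStats(b)
    out=[]
    for i in range(1,n):
        if st[i,4]<12: continue
        ys,xs=np.nonzero(l==i); w=(med-g[ys,xs]).astype(float)
        P=unproj(c,np.c_[xs,ys],.028)[:,:2]; mu=(P*w[:,None]).sum(0)/w.sum()
        d=P-mu; ev,V=np.linalg.eigh((d*w[:,None]).T@d/w.sum())
        out.append((mu,np.sqrt(12*ev[1]),np.sqrt(12*ev[0]),np.arctan2(*V[::-1,1])))
    return out
def fitstrips(pts,x0=(.556,-.008)):
    pts=np.array(pts)
    a0=np.arctan2(*(pts[0]-x0)[::-1])
    def res(p):
        r=[]
        for q in pts:
            ang=np.arctan2(q[1]-p[1],q[0]-p[0]); k=round((ang-p[2])/(2*np.pi/5)); t=p[2]+k*2*np.pi/5
            r+=list(q-p[:2]-.095*np.array([np.cos(t),np.sin(t)]))
        return np.array(r)
    s=least_squares(res,[*x0,a0],loss='soft_l1',f_scale=.002)
    return s.x,res(s.x).reshape(-1,2)
E
python3 - <<'E'
from h import *
for n in("scene","side"):
    im=cv2.imread(f"pics/{n}0.png");c=bot.get_calibration(n)
    o=strips(im,c)
    for m in o: print(n,m[0].round(4),np.round(m[1:3],4),np.degrees(m[3]).round(1))
    x,r=fitstrips([m[0] for m in o if m[1]>.03]);print(x,np.degrees(x[2])%72,(r*1000).round(1).tolist())
E
```

```text
scene [0.46   0.0343] [0.0447 0.0066] 156.6
scene [ 0.4864 -0.0764] [0.0548 0.0066] 47.8
scene [0.5608 0.0873] [0.0528 0.0064] 85.3
scene [ 0.5974 -0.0896] [0.0523 0.0066] 119.9
scene [0.6433 0.0126] [0.0546 0.0059] -168.2
[ 0.54988001 -0.00641024  2.71493187] 11.554137789243669 [[-3.4, 1.4], [0.6, 0.1], [0.2, -0.7], [0.6, -0.6], [0.3, 0.0]]
side [0.5632 0.1   ] [0.0231 0.0045] 80.5
side [0.6427 0.0128] [0.048  0.0035] -168.6
side [ 0.5979 -0.0875] [0.0511 0.0052] 119.6
side [ 0.4869 -0.0763] [0.0509 0.0049] 47.5
[ 0.55027649 -0.00591059  0.20764782] 11.897343852370392 [[-0.6, -0.9], [0.2, 0.8], [0.3, 0.1]]
```

```bash
cat >> h.py <<'E'
def plan(x,y,z,yawdeg):
    s=bot.observe(); p=s['position']; yaw=s['tool_rot'][2]
    d=np.array([x,y,z])-p; c,sn=np.cos(yaw),np.sin(yaw)
    t=np.array([c*d[0]+sn*d[1], sn*d[0]-c*d[1], -d[2]])/.05
    dy=(yawdeg-np.degrees(yaw)+90)%180-90
    print("pos",p.round(4),"yaw",np.degrees(yaw).round(2),"q7",s['qpos'][6].round(2),"shift units",t.round(3),"turn units",(-dy/5).round(3),"clk",s['clock'],"w",s['grip_width'].round(4),"F",s['force'].round(1))
E
python3 - <<'E'
from h import *
cs=bot.get_calibration("scene");cd=bot.get_calibration("side")
q=np.array([(118,463),(237,430),(274,518),(147,556)])/1.87+[220,140]
P=unproj(cd,q,.05);print(P.round(4).tolist(),P.mean(0).round(4))
q=np.array([(20,92),(124,87),(130,170),(26,180)])/2.5+[140,190]
P=unproj(cs,q,.05);print(P.round(4).tolist(),P.mean(0).round(4))
plan(.55,-.006,.25,70)
E
```

```text
[[0.4237, -0.3882, 0.05], [0.5493, -0.3757, 0.05], [0.5622, -0.476, 0.05], [0.437, -0.4884, 0.05]] [ 0.4931 -0.4321  0.05  ]
[[0.4302, -0.4961, 0.05], [0.4304, -0.3806, 0.05], [0.5598, -0.3628, 0.05], [0.5669, -0.4697, 0.05]] [ 0.4968 -0.4273  0.05  ]Traceback (most recent call last):
  File "<stdin>", line 7, in <module>
  File "h.py", line 55, in plan
    print("pos",p.round(4),"yaw",np.degrees(yaw).round(2),"q7",s['qpos'][6].round(2),"shift units",t.round(3),"turn units",(-dy/5).round(3),"clk",s['clock'],"w",s['grip_width'].round(4),"F",s['force'].round(1))
                                                                                                                                                                 ^^^^^^^^^^^^^^^^^^^^^
AttributeError: 'float' object has no attribute 'round'
```

```bash
sed -i "s/s\['grip_width'\].round(4)/round(s['grip_width'],4)/" h.py; python3 -c "
from h import *
plan(.55,-.006,.25,90)"
```

```text
pos [ 0.1857 -0.5965  0.2309] yaw 17.29 q7 -0.11 shift units [10.467 -9.111 -0.382] turn units -14.542 clk 0.15 w 0.0854 F [ 0.2  0.3 -0.5]
```

>>> servo_tool:
  targets:
    - [[0.3, -0.3, -0.1], 0]
    - [[0.65, -0.57, -0.1], -0.5]
    - [[0.65, -0.57, -0.1], 0]
    - [[0.65, -0.57, -0.08], 0]
    - [[0.65, -0.57, 0], 0]
    - [[0.65, -0.57, 0], 0]
    - [[0.65, -0.57, 0], 0]
    - [[0.65, -0.57, 0], 0]
    - [[0.65, -0.57, 0], 0]
    - [[0.65, -0.57, 0], 0]
    - [[0.65, -0.57, 0], 0]
    - [[0.65, -0.57, 0], 0]
  gripper: 1

```text
clock: 1.65
position: [0.4277, -0.1608, 0.2506]
tool_rot: [3.141, -0.0, 0.346]
force: [-0.2, -0.8, -0.1]
grip_width: 0.0852
```

>>> servo_tool:
  targets:
    - [[0.65, -0.57, 0], -0.9]
    - [[0.65, -0.57, 0], -1]
    - [[0.65, -0.57, 0], -1]
    - [[0.4, -0.4, 0], -1]
    - [[0.2, -0.2, 0], -1]
    - [[0, 0, 0], -1]
    - [[0, 0, 0], -1]
    - [[0, 0, 0], -1]
    - [[0, 0, 0], -1]
    - [[0, 0, 0], -1]

```text
clock: 2.9
position: [0.4868, -0.0032, 0.2504]
tool_rot: [-3.142, 0.001, 1.213]
force: [0.4, -0.7, -0.3]
grip_width: 0.0853
```

```bash
python3 - <<'E'
from h import *
plan(.55,-.006,.25,90)
c=bot.get_calibration("wrist");im=bot.grab_frame("wrist")
cv2.imwrite("pics/w1raw.png",im)
x=(.550,-.0062)
draw(im,c,circ(*x,.028,.15),(0,0,255));draw(im,c,circ(*x,.089,.028),(0,255,0));draw(im,c,circ(*x,.034,.038),(255,255,0))
for k in range(5):
    a=np.radians(11.7+72*k);draw(im,c,rect(x[0]+.095*np.cos(a),x[1]+.095*np.sin(a),.028,.056,.008,a),(255,0,255))
cv2.imwrite("pics/w1.png",im)
E
```

```text
pos [ 0.4868 -0.0032  0.2504] yaw 69.52 q7 -0.66 shift units [0.39  1.204 0.007] turn units -4.096 clk 2.9 w 0.0853 F [ 0.4 -0.7 -0.3]
```

View pics/w1.png

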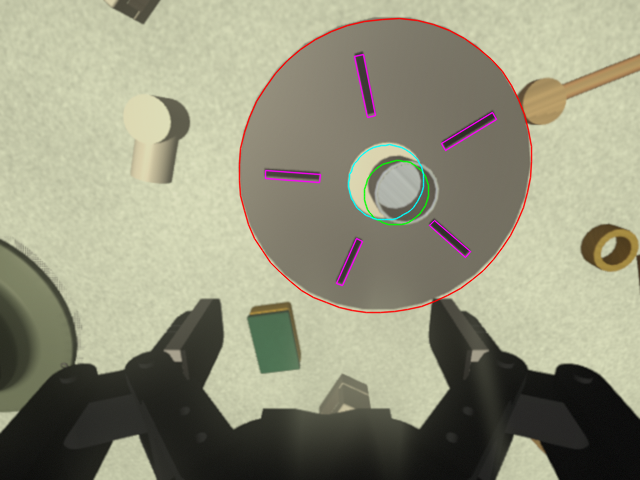

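```bash
python3 - <<'E'
from h import *
c=bot.get_calibration("wrist");im=cv2.imread("pics/w1raw.png")
x=unproj(c,(405,191),.089)[0];print(x)
for xy in [x]:
    draw(im,c,circ(*xy[:2],.089,.028),(0,255,0));draw(im,c,circ(*xy[:2],.034,.028),(0,0,255))
cv2.imwrite("pics/w1b.png",cv2.resize(im[110:260,320:480],None,fx=4,fy=4,interpolation=cv2.INTER_CUBIC))
for n in("scene","side"):
    c=bot.get_calibration(n);im=cv2.imread(f"pics/{n}0.png")
    u=proj(c,[*x[:2],.06])[0].astype(int)-40
    im=cv2.resize(im[u[1]:u[1]+80,u[0]:u[0]+80],None,fx=5,fy=5,interpolation=cv2.INTER_CUBIC)
    draw(im,c,circ(*x[:2],.089,.028),(0,255,0),5,u);draw(im,c,circ(*x[:2],.034,.028),(0,0,255),5,u)
    cv2.imwrite(f"pics/p_{n}.png",im)
a=np.hstack([cv2.imread("pics/p_scene.png"),cv2.imread("pics/p_side.png")]);cv2.imwrite("pics/p.png",a)
plan(x[0],x[1],.16,90)
E
```

```text
[ 0.55786667 -0.00673765  0.089     ]
pos [ 0.4868 -0.0032  0.2503] yaw 69.78 q7 -0.66 shift units [0.425 1.358 1.807] turn units -4.045 clk 2.95 w 0.0858 F [-0.3  0.5 -0.1]
```

View pics/w1b.png

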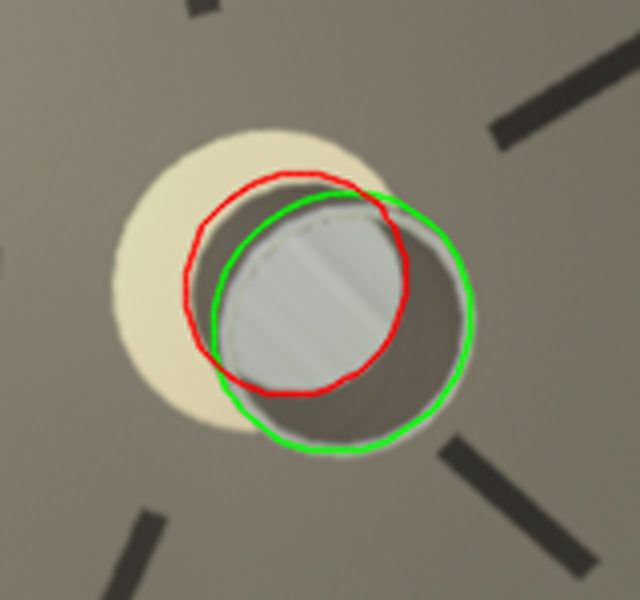

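View pics/p.png

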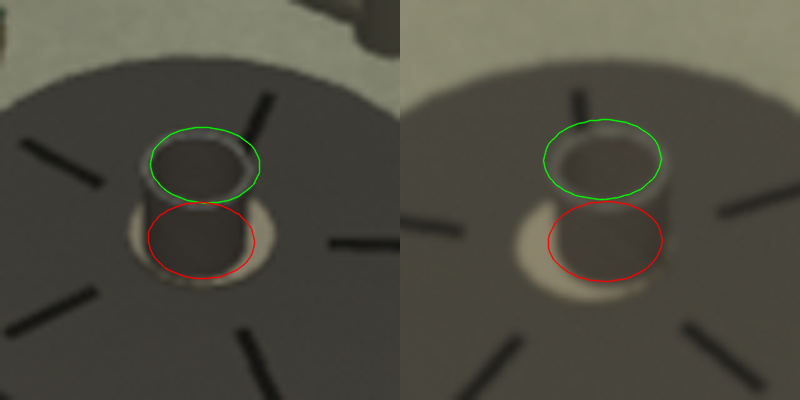

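```bash
python3 - <<'E'
from h import *
plan(.559,-.009,.16,90)
E
```

```text
pos [ 0.4868 -0.0032  0.2503] yaw 69.78 q7 -0.66 shift units [0.39  1.395 1.807] turn units -4.045 clk 2.95 w 0.0858 F [-0.3  0.5 -0.1]
```

>>> servo_tool:
  targets:
    - [[0.13, 0.465, 0.2], 0]
    - [[0.13, 0.465, 0.4], 0]
    - [[0.13, 0.465, 0.4], 0]
    - [[0, 0, 0.4], -1]
    - [[0, 0, 0.4], -1]
    - [[0, 0, 0], -1]
    - [[0, 0, 0], -1]
    - [[0, 0, 0], 0]

```text
clock: 3.95
position: [0.5592, -0.0096, 0.1603]
tool_rot: [-3.141, 0.0, 1.557]
force: [0.4, -0.2, 0.1]
grip_width: 0.0852
```

```bash
python3 - <<'E'
from h import *
plan(.559,-.009,.056,90)
E
```

```text
pos [ 0.5592 -0.0096  0.1603] yaw 89.23 q7 -0.43 shift units [ 0.013 -0.003  2.086] turn units -0.153 clk 3.95 w 0.0852 F [ 0.4 -0.2  0.1]
```

>>> servo_tool:
  targets:
    - [[0, 0, 0.5], 0]
    - [[0, 0, 0.6], 0]
    - [[0, 0, 0.5], 0]
    - [[0, 0, 0.35], 0]
    - [[0, 0, 0.13], 0]
    - [[0, 0, 0], 0]

```text
clock: 4.7
position: [0.5596, -0.0094, 0.0565]
tool_rot: [3.142, 0.0, 1.558]
force: [0.1, 0.5, -0.5]
grip_width: 0.0855
```

>>> servo_tool:
  targets:
    - [[0, 0, 0], 0]
    - [[0, 0, 0], 0]
    - [[0, 0, 0], 0]
    - [[0, 0, 0], 0]
    - [[0, 0, 0], 0]
    - [[0, 0, 0], 0]
  gripper: 0.1
  newtons: 25

```text
clock: 5.45
position: [0.5599, -0.0096, 0.0572]
tool_rot: [3.14, 0.0, 1.558]
force: [-1.7, -0.6, 9.2]
grip_width: 0.0558
```

>>> servo_tool:
  targets:
    - [[0, 0, -0.1], 0]
    - [[0, 0, -0.5], 0]
    - [[0, 0, -0.9], 0]
    - [[0, 0, -1], 0]
    - [[0, 0, -0.5], 0]

```text
clock: 6.08
position: [0.5601, -0.0095, 0.2093]
tool_rot: [3.139, 0.0, 1.558]
force: [0.4, 0.5, -0.8]
grip_width: 0.0552
```

```bash
python3 - <<'E'
from h import *
cv2.imwrite("pics/w2.png",bot.grab_frame("wrist"))
c=bot.get_calibration("wrist");im=cv2.imread("pics/w2.png")
o=strips(im,c)
for m in o: print(m[0].round(4),np.round(m[1:3],4),np.degrees(m[3]).round(1))
plan(.495,-.430,.2,96.5)
E
```

```text
[0.5621 0.0916] [0.0546 0.0064] 83.6
[0.464  0.0353] [0.0545 0.0067] 155.6
[0.6462 0.0153] [0.0548 0.0071] -168.3
[ 0.487  -0.0754] [0.0554 0.0073] 48.1
[ 0.4855 -0.1072] [0.0339 0.0098] 67.1
[ 0.6337 -0.107 ] [0.027  0.0083] 109.4
[ 0.4649 -0.1065] [0.0097 0.0079] -149.1
[ 0.5006 -0.1236] [0.0267 0.0089] 70.1
pos [ 0.561  -0.0094  0.2114] yaw 89.28 q7 -0.39 shift units [-8.429 -1.214  0.229] turn units -1.444 clk 6.125 w 0.0558 F [ 1.1 -0.1  2.8]
```

View pics/w2.png

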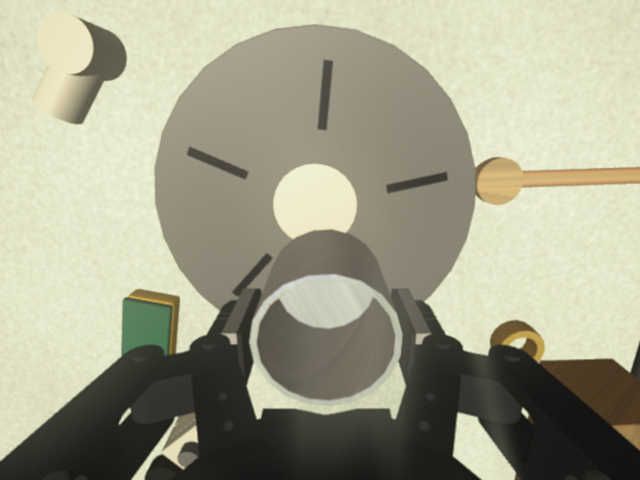

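>>> servo_tool:
  targets:
    - [[-0.4, -0.06, 0], 0]
    - [[-0.8, -0.12, 0], 0]
    - [[-0.9, -0.13, 0], 0]
    - [[-0.95, -0.13, 0], 0]
    - [[-0.95, -0.13, 0], 0]
    - [[-0.95, -0.13, 0], 0]
    - [[-0.95, -0.13, 0], 0]
    - [[-0.9, -0.13, 0], 0]
    - [[-0.8, -0.12, 0.2], -0.5]
    - [[-0.5, -0.08, 0.4], -0.5]
    - [[-0.33, -0.05, 0.4], -0.44]
    - [[0, 0, 0], 0]

```text
clock: 7.62
position: [0.4941, -0.4316, 0.154]
tool_rot: [-3.139, -0.002, 1.682]
force: [-0.2, 0.4, -0.4]
grip_width: 0.0556
```

```bash
python3 - <<'E'
from h import *
plan(.495,-.430,.08,96.5)
a=[cv2.resize(bot.grab_frame(n)[s],(400,400)) for n,s in (("wrist",np.s_[:,80:560]),("side",np.s_[280:480,220:420]))]
cv2.imwrite("pics/t.png",np.hstack(a))
E
```

```text
pos [ 0.4941 -0.4316  0.154 ] yaw 96.35 q7 0.44 shift units [0.031 0.021 1.48 ] turn units -0.031 clk 7.625 w 0.0556 F [-0.2  0.4 -0.4]
```

View pics/t.png

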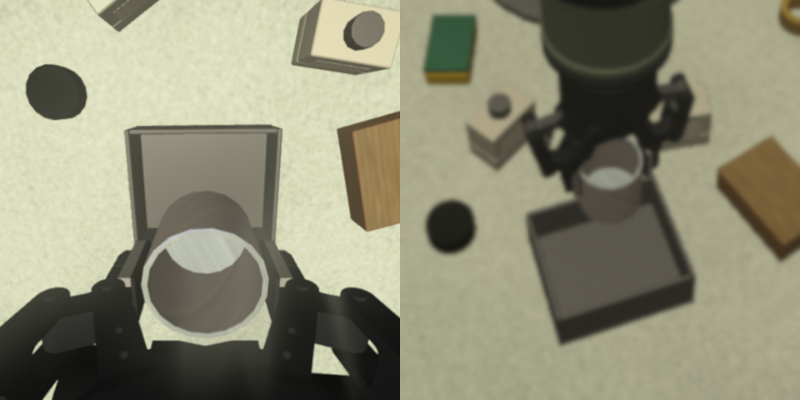

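>>> servo_tool:
  targets:
    - [[0, 0, 0.5], 0]
    - [[0, 0, 0.7], 0]
    - [[0, 0, 0.6], 0]
    - [[0, 0, 0.4], 0]
    - [[0, 0, 0.15], 0]
    - [[0, 0, 0], 0]

```text
clock: 8.48
position: [0.4967, -0.4305, 0.0393]
tool_rot: [3.141, 0.0, 1.684]
force: [0.8, -0.1, -0.9]
grip_width: 0.0556
```

>>> servo_tool:
  targets:
    - [[0, 0, 0], 0]
    - [[0, 0, 0], 0]
    - [[0, 0, 0], 0]
    - [[0, 0, -0.3], 0]
    - [[0, 0, -0.6], 0]
    - [[0, 0, -0.9], 0]
    - [[0, 0, -0.9], 0]
    - [[0, 0, -0.9], 0]
  gripper: 0.6

```text
clock: 9.48
position: [0.4963, -0.4304, 0.2215]
tool_rot: [3.141, 0.001, 1.684]
force: [-0.7, -0.2, -0.2]
grip_width: 0.0682
```

```bash
python3 - <<'E'
from h import *
plan(.513,.275,.25,45)
a=[cv2.resize(bot.grab_frame(n)[s],(400,400)) for n,s in (("wrist",np.s_[:,80:560]),("side",np.s_[280:480,220:420]))]
cv2.imwrite("pics/t2.png",np.hstack(a))
E
```

```text
pos [ 0.4963 -0.4304  0.2215] yaw 96.5 q7 0.47 shift units [13.98   1.93  -0.569] turn units 10.3 clk 9.475 w 0.0682 F [-0.7 -0.2 -0.2]
```

View pics/t2.png

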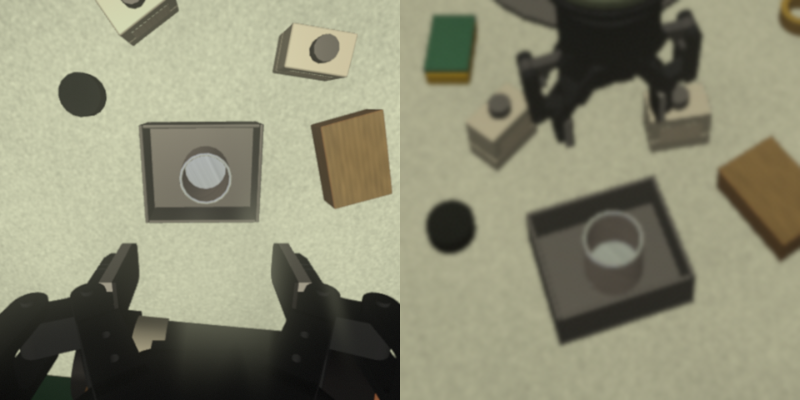

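>>> servo_tool:
  targets:
    - [[0.4, 0.03, 0], 0]
    - [[0.8, 0.06, -0.1], 0]
    - [[1, 0.07, -0.1], 0]
    - [[1, 0.07, -0.1], 0]
    - [[1, 0.07, -0.1], 0]
    - [[1, 0.07, -0.1], 0]
    - [[1, 0.07, 0], 0]
    - [[1, 0.07, 0], 0]
    - [[1, 0.07, 0], 0]
    - [[1, 0.07, 0], 0]
    - [[1, 0.07, 0], 0]
    - [[1, 0.07, 0], 0]
  gripper: 1

```text
clock: 11.08
position: [0.472, 0.1318, 0.2445]
tool_rot: [3.141, 0.0, 1.684]
force: [0.6, -0.6, -0.2]
grip_width: 0.0858
```

>>> servo_tool:
  targets:
    - [[1, 0.07, 0], 0]
    - [[0.8, 0.06, 0], 0]
    - [[0, 0, 0], 1]
    - [[0, 0, 0], 1]
    - [[0, 0, 0], 1]
    - [[0, 0, 0], 1]
    - [[0, 0, 0], 1]
    - [[0, 0, 0], 1]
    - [[0, 0, 0], 1]
    - [[0, 0, 0], 1]
    - [[0, 0, 0], 1]
    - [[0, 0, 0], 0.3]

```text
clock: 12.58
position: [0.4685, 0.2205, 0.2444]
tool_rot: [3.141, -0.001, 0.872]
force: [0.3, 0.1, 0.1]
grip_width: 0.0855
```

```bash
python3 - <<'E'
from h import *
plan(.513,.275,.16,50)
c=bot.get_calibration("wrist");im=bot.grab_frame("wrist")
cv2.imwrite("pics/w3raw.png",im)
x=(.5135,.2755)
draw(im,c,circ(*x,.06,.03),(0,255,0));draw(im,c,circ(*x,.0,.03),(0,0,255))
cv2.imwrite("pics/w3.png",im)
E
```

```text
pos [0.4685 0.2205 0.2444] yaw 49.95 q7 -1.48 shift units [ 1.407 -0.02   1.687] turn units -0.009 clk 12.575 w 0.0855 F [0.3 0.1 0.1]
```

View pics/w3.png

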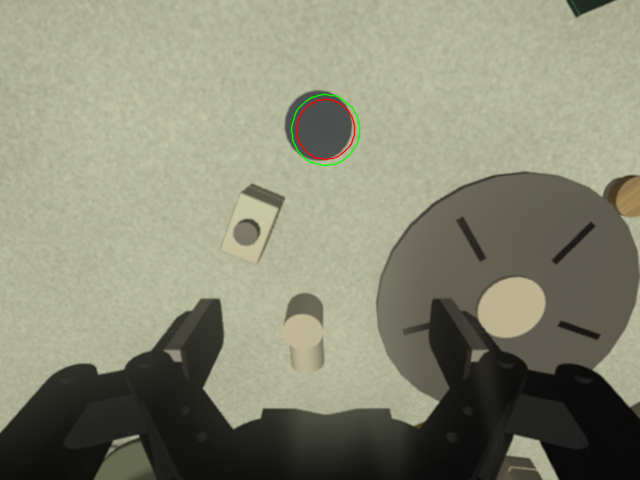

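```bash
python3 - <<'E'
from h import *
c=bot.get_calibration("wrist");im=cv2.imread("pics/w3raw.png")
cv2.imwrite("pics/w3z.png",cv2.resize(im[80:280,200:400],None,fx=3,fy=3,interpolation=cv2.INTER_CUBIC))
g=im[60:180,260:380].max(2); print(g[65,::5])
b=(g<100).astype(np.uint8);n,l,st,ce=cv2.connectedComponentsWithStats(b);i=1+st[1:,4].argmax();print(st[i],ce[i]+[260,60])
print(unproj(c,ce[i]+[260,60],.06))
E
```

```text
[186 179 184 184 179 108  81  80  77  79  79  79  79  78  80  80  79  79
  79 179 181 183 178 181]
[  25   31   66   69 3528] [317.97052154 124.90702948]
[[0.51170852 0.28314485 0.06      ]]
```

View pics/w3z.png

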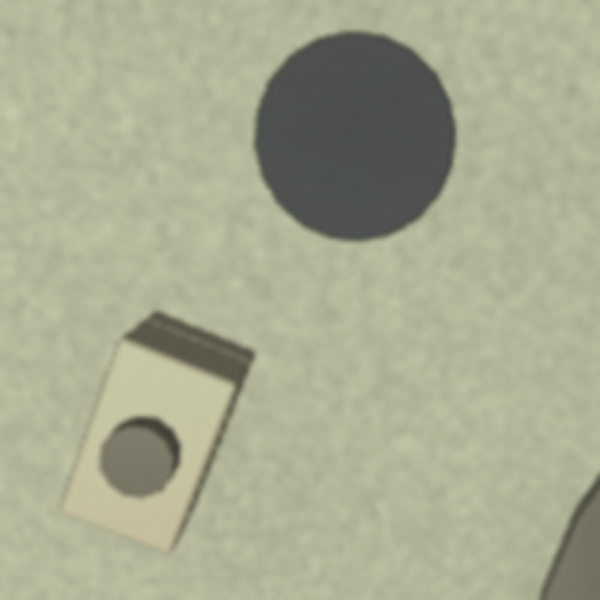

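```bash
python3 - <<'E'
from h import *
c=bot.get_calibration("wrist")
q=np.array([(123,338),(237,383),(172,552),(62,510)])/3+[200,80]
P=unproj(c,q,.056)[:,:2];print(P.round(4).tolist(),P.mean(0))
e=(P[0]-P[3]+P[1]-P[2])/2;f=(P[1]-P[0]+P[2]-P[3])/2
for v in(e,f):print(np.linalg.norm(v),np.degrees(np.arctan2(v[1],v[0])))
print(unproj(c,np.array([139,457])/3+[200,80],.07))
x=(.512,.2815);t=[]
for n in("scene","side"):
    c=bot.get_calibration(n);im=cv2.imread(f"pics/{n}0.png")
    u=proj(c,[*x,.03])[0].astype(int)-40
    im=cv2.resize(im[u[1]:u[1]+80,u[0]:u[0]+80],None,fx=5,fy=5,interpolation=cv2.INTER_CUBIC)
    draw(im,c,circ(*x,.06,.03),(0,255,0),5,u);draw(im,c,circ(*x,.0,.03),(0,0,255),5,u)
    t.append(im)
cv2.imwrite("pics/tin.png",np.hstack(t))
plan(.512,.281,.16,50)
E
```

```text
[[0.4168, 0.2834], [0.4344, 0.2497], [0.3791, 0.221], [0.3615, 0.2552]] [0.39793087 0.25233457]
0.06221358955599808 27.180808562483055
0.03825148680378085 -62.5834889003609
[[0.39882639 0.25315865 0.07      ]]
pos [0.4685 0.2205 0.2443] yaw 49.93 q7 -1.48 shift units [ 1.486 -0.113  1.685] turn units -0.014 clk 12.625 w 0.0855 F [-0.3 -1.   0.1]
```

View pics/tin.png

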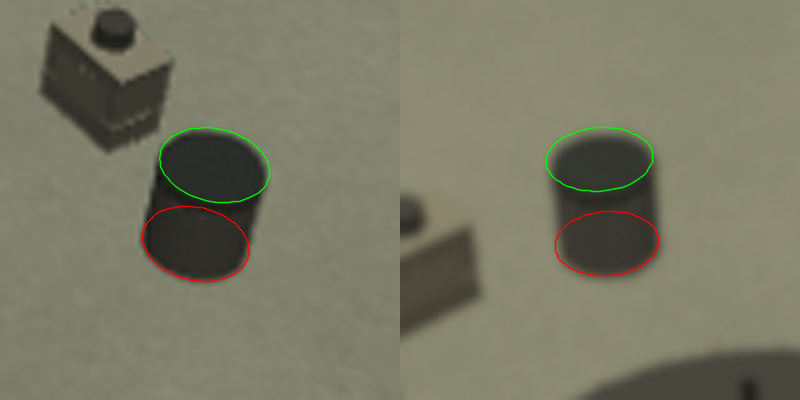

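>>> servo_tool:
  targets:
    - [[0.4, -0.04, 0.1], 0]
    - [[0.55, -0.04, 0.5], 0]
    - [[0.53, -0.03, 0.6], 0]
    - [[0, 0, 0.9], 0]
    - [[0, 0, 0.9], 0]
    - [[0, 0, 0.8], 0]
    - [[0, 0, 0.45], 0]
    - [[0, 0, 0.2], 0]
    - [[0, 0, 0], 0]

```text
clock: 13.75
position: [0.5119, 0.2811, 0.0211]
tool_rot: [-3.141, 0.0, 0.873]
force: [0.0, 0.6, 0.5]
grip_width: 0.0854
```

>>> servo_tool:
  targets:
    - [[0, 0, 0], 0]
    - [[0, 0, 0], 0]
    - [[0, 0, 0], 0]
    - [[0, 0, 0], 0]
    - [[0, 0, 0], 0]
    - [[0, 0, 0], 0]
  gripper: 0.1
  newtons: 30

```text
clock: 14.5
position: [0.5125, 0.281, 0.0225]
tool_rot: [3.141, -0.002, 0.872]
force: [-1.6, 0.3, 5.7]
grip_width: 0.0592
```

```bash
python3 - <<'E'
from h import *
plan(.512,.28,.22,50)
E
```

```text
pos [0.5125 0.281  0.0225] yaw 49.99 q7 -1.71 shift units [-0.023  0.006 -3.951] turn units -0.002 clk 14.5 w 0.0592 F [-1.6  0.3  5.7]
```

>>> servo_tool:
  targets:
    - [[0, 0, -0.1], 0]
    - [[0, 0, -0.5], 0]
    - [[0, 0, -0.9], 0]
    - [[0, 0, -0.9], 0]
    - [[0, 0, -0.6], 0]
    - [[0, 0, 0], 0]
    - [[0, 0, 0], 0]

```text
clock: 15.38
position: [0.5117, 0.2803, 0.1709]
tool_rot: [3.142, 0.001, 0.872]
force: [0.3, 0.3, -1.5]
grip_width: 0.0596
```

```bash
python3 - <<'E'
from h import *
c=bot.get_calibration("wrist");s=bot.observe();im=bot.grab_frame("wrist")
cv2.imwrite("pics/w4raw.png",im)
p=s['position'];zt=p[2]-.0225+.06;yaw=s['tool_rot'][2]
for d,col in((0,(0,255,0)),(.005,(0,0,255)),(-.005,(255,0,0))):
    draw(im,c,circ(p[0]+d*np.cos(yaw),p[1]+d*np.sin(yaw),zt,.03),col)
cv2.imwrite("pics/w4.png",im[240:480,100:540])
plan(.550,-.0062,.13,50)
E
```

```text
pos [0.5116 0.2802 0.1705] yaw 49.99 q7 -1.6 shift units [-3.894  4.272  0.81 ] turn units -0.003 clk 15.425 w 0.0594 F [ 0.  -0.2 -1.3]
```

View pics/w4.png

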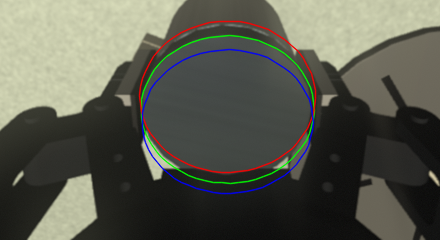

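```bash
python3 - <<'E'
import cv2
im=cv2.imread("pics/w4raw.png")[240:440,220:440]
cv2.imwrite("pics/w4z.png",cv2.convertScaleAbs(cv2.resize(im,None,fx=3,fy=3),alpha=2.2))
E
```

```text
(no output)
```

View pics/w4z.png

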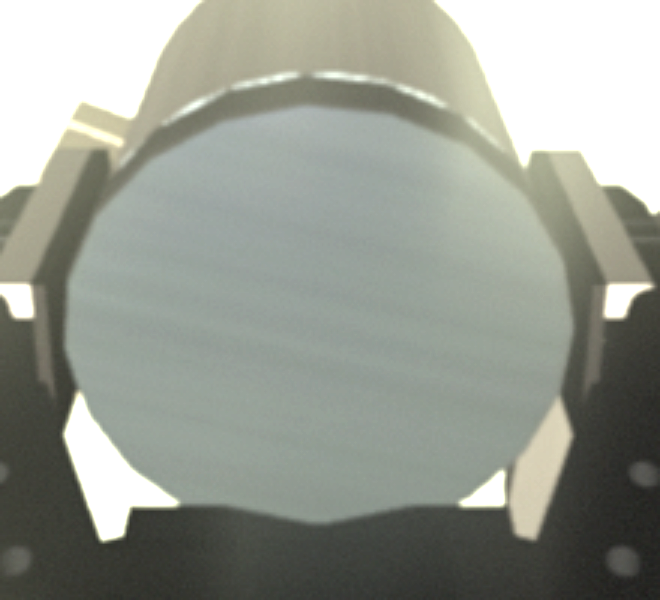

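>>> servo_tool:
  targets:
    - [[-0.25, 0.27, 0], 0]
    - [[-0.5, 0.55, 0], 0]
    - [[-0.65, 0.72, 0], 0]
    - [[-0.65, 0.72, 0], 0]
    - [[-0.65, 0.72, 0], 0]
    - [[-0.6, 0.65, 0], 0]
    - [[-0.4, 0.44, 0.2], 0]
    - [[-0.19, 0.2, 0.3], 0]
    - [[0, 0, 0.3], 0]
    - [[0, 0, 0], 0]
    - [[0, 0, 0], 0]

```text
clock: 16.8
position: [0.5505, -0.0042, 0.1314]
tool_rot: [-3.141, -0.0, 0.874]
force: [-0.5, 0.8, -1.3]
grip_width: 0.0594
```

```bash
python3 - <<'E'
from h import *
c=bot.get_calibration("wrist");im=bot.grab_frame("wrist")
plan(.550,-.0062,.0575,50)
x=(.550,-.0062)
cv2.imwrite("pics/w5raw.png",im)
draw(im,c,circ(*x,.028,.15),(0,0,255));draw(im,c,circ(*x,.034,.038),(255,255,0))
for k in range(5):
    a=np.radians(11.7+72*k);draw(im,c,rect(x[0]+.095*np.cos(a),x[1]+.095*np.sin(a),.028,.056,.008,a),(255,0,255))
cv2.imwrite("pics/w5.png",im)
E
```

```text
pos [ 0.5506 -0.0045  0.1317] yaw 50.07 q7 -1.12 shift units [-0.034  0.013  1.483] turn units 0.014 clk 16.85 w 0.0591 F [-0.3  0.6 -1.2]
```

View pics/w5.png

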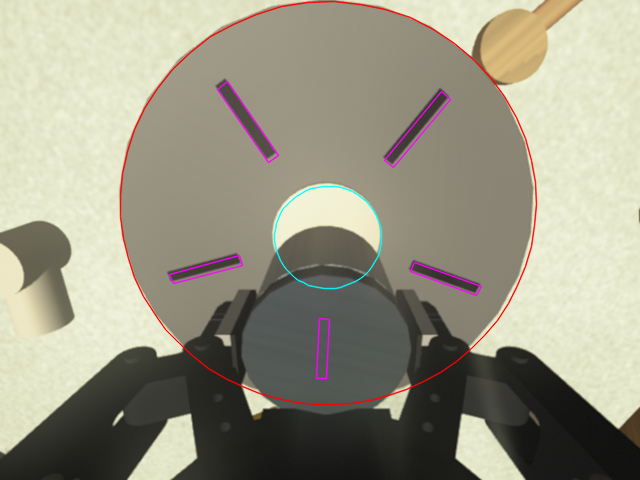

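>>> servo_tool:
  targets:
    - [[0, 0, 0.3], 0]
    - [[0, 0, 0.4], 0]
    - [[0, 0, 0.35], 0]
    - [[0, 0, 0.2], 0]
    - [[0, 0, 0.1], 0]
    - [[0, 0, 0.06], 0]
    - [[0, 0, 0], 0]
    - [[0, 0, 0], 0]

```text
clock: 17.85
position: [0.5507, -0.0056, 0.0612]
tool_rot: [3.141, -0.0, 0.872]
force: [0.3, 0.0, -1.0]
grip_width: 0.0595
```

```bash
python3 - <<'E'
from h import *
plan(.5508,-.0052,.0565,50)
E
```

```text
pos [ 0.5507 -0.0056  0.0612] yaw 49.99 q7 -1.18 shift units [ 0.008 -0.003  0.093] turn units -0.003 clk 17.85 w 0.0595 F [ 0.3  0.  -1. ]
```

>>> servo_tool:
  targets:
    - [[0, 0, 0.03], 0]
    - [[0, 0, 0.03], 0]
    - [[0, 0, 0.02], 0]
    - [[0, 0, 0], 0]
    - [[0, 0, 0], 0]

```text
clock: 18.48
position: [0.5504, -0.0056, 0.0568]
tool_rot: [3.142, -0.0, 0.873]
force: [-0.7, 0.3, -1.5]
grip_width: 0.0593
```

>>> servo_tool:
  targets:
    - [[0, 0, 0.015], 0]
    - [[0, 0, 0], 0]
    - [[0, 0, 0], 0]

```text
clock: 18.85
position: [0.5505, -0.0056, 0.0565]
tool_rot: [3.141, -0.0, 0.872]
force: [-3.5, -0.7, 7.6]
grip_width: 0.0595
```

>>> servo_tool:
  targets:
    - [[0, 0, -0.012], 0]
    - [[0, 0, 0], 0]

```text
clock: 19.1
position: [0.5504, -0.0056, 0.0566]
tool_rot: [3.142, -0.0, 0.872]
force: [0.1, 0.7, -1.1]
grip_width: 0.0591
```

>>> servo_tool:
  targets:
    - [[0, 0, 0], 0]
    - [[0, 0, 0], 0]
    - [[0, 0, 0], 0]
    - [[0, 0, 0], 0]
    - [[0, 0, -0.2], 0]
    - [[0, 0, -0.6], 0]
    - [[0, 0, -0.9], 0]
    - [[0, 0, -0.9], 0]
    - [[0, 0, -0.9], 0]
    - [[0, 0, -0.4], 0]
    - [[-0.5, 0, 0], 0]
    - [[-0.3, 0, 0], 0]
  gripper: 1

```text
clock: 20.6
position: [0.524, -0.037, 0.2523]
tool_rot: [3.141, 0.0, 0.872]
force: [0.3, 0.4, 0.1]
grip_width: 0.0855
```

```bash
python3 - <<'E'
from h import *
c=bot.get_calibration("wrist");im=bot.grab_frame("wrist")
cv2.imwrite("pics/w6raw.png",im)
o=strips(im,c)
for m in o: print(m[0].round(4),np.round(m[1:3],4),np.degrees(m[3]).round(1))
x,r=fitstrips([m[0] for m in o if m[1]>.045 and m[1]<.06]);print(x,np.degrees(x[2])%72,(r*1000).round(1).tolist())
X=x[:2]
draw(im,c,circ(*X,.034,.038),(255,255,0))
draw(im,c,circ(*X,.094,.03),(0,0,255))
draw(im,c,circ(*X,.034,.03),(0,0,255))
cv2.imwrite("pics/w6.png",im)
plan(.398,.2525,.25,27)
E
```

```text
[0.5608 0.0915] [0.0543 0.0063] 83.7
[0.6443 0.0156] [0.0547 0.0069] -168.3
[0.4642 0.0351] [0.0536 0.006 ] 155.8
[ 0.5974 -0.0863] [0.0549 0.0069] 119.7
[ 0.4877 -0.0727] [0.0533 0.0063] 47.7
[ 0.55088665 -0.00336926  1.46113973] 11.717140019815247 [[-0.5, 0.4], [0.4, -0.3], [-0.1, -0.6], [-0.6, -0.4], [0.7, 1.0]]
pos [ 0.5232 -0.0385  0.252 ] yaw 49.89 q7 -0.96 shift units [ 2.838 -5.663  0.04 ] turn units 4.578 clk 20.65 w 0.0857 F [ 1.2 -2.1  1.3]
```

View pics/w6.png

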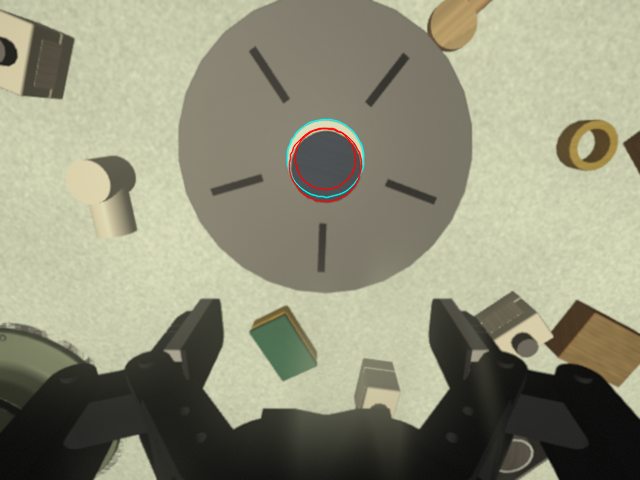

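>>> servo_tool:
  targets:
    - [[0, 0, 0], 0]
    - [[0, 0, 0], 0]

```text
clock: 20.9
position: [0.525, -0.0356, 0.2516]
tool_rot: [-3.141, -0.0, 0.873]
force: [-0.5, 0.5, -0.7]
grip_width: 0.0853
```

```bash
python3 - <<'E'
from h import *
c=bot.get_calibration("wrist");im=bot.grab_frame("wrist")
o=strips(im,c)
x,r=fitstrips([m[0] for m in o if m[1]>.045 and m[1]<.06]);print(x,np.degrees(x[2])%72,(r*1000).round(1).tolist())
X=x[:2]
g=im.max(2)
u=proj(c,[*X,.07])[0].astype(int)-50
z=cv2.resize(im[u[1]:u[1]+100,u[0]:u[0]+100],None,fx=5,fy=5,interpolation=cv2.INTER_CUBIC)
z2=z.copy()
for P in (circ(*X,.034,.038),circ(*X,.094,.03),circ(*X,.034,.03)): draw(z2,c,P,(0,255,0),5,u)
cv2.imwrite("pics/w7.png",np.hstack([z[:,50:450],z2[:,50:450]]))
plan(.398,.2525,.25,27)
E
```

```text
[ 0.55088379 -0.00340473  1.46093976] 11.70568227048446 [[-0.5, 0.5], [0.4, -0.2], [0.0, -0.6], [-0.5, -0.4], [0.6, 0.8]]
pos [ 0.525  -0.0356  0.2515] yaw 50.03 q7 -0.96 shift units [ 2.784 -5.648  0.031] turn units 4.606 clk 20.95 w 0.0856 F [-0.3  0.3 -0.2]
```

View pics/w7.png

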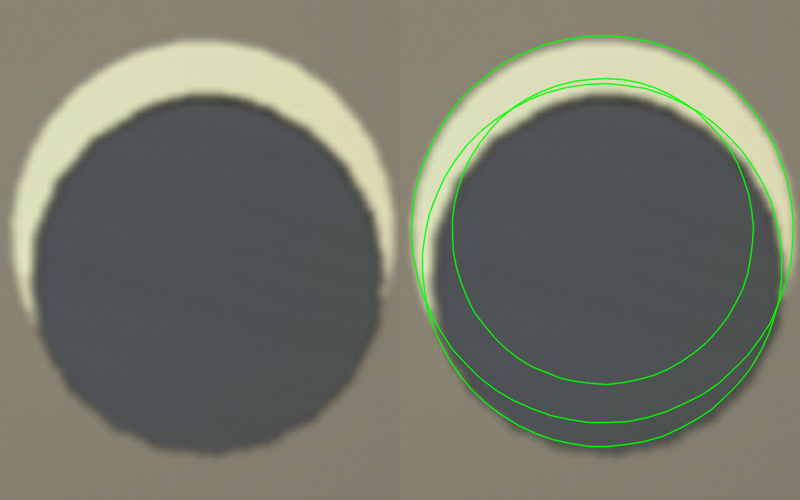

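>>> servo_tool:
  targets:
    - [[0.2, -0.4, 0], 0]
    - [[0.4, -0.8, 0], 0]
    - [[0.45, -0.9, 0], 0]
    - [[0.45, -0.9, 0], 0]
    - [[0.45, -0.9, 0], 0]
    - [[0.4, -0.8, 0], 0]
    - [[0.3, -0.6, 0], 0.6]
    - [[0.13, -0.25, 0], 1]
    - [[0, 0, 0], 1]
    - [[0, 0, 0], 1]
    - [[0, 0, 0], 1]
    - [[0, 0, 0], 0]

```text
clock: 22.45
position: [0.4021, 0.2495, 0.2516]
tool_rot: [-3.141, 0.0, 0.472]
force: [0.1, 0.8, 0.3]
grip_width: 0.0855
```

>>> servo_tool:
  targets:
    - [[0, 0, 0], 0]
    - [[0, 0, 0], 0]

```text
clock: 22.7
position: [0.4022, 0.249, 0.2516]
tool_rot: [-3.141, 0.0, 0.472]
force: [-0.7, -0.0, -0.2]
grip_width: 0.0857
```

```bash
cat >> h.py <<'E'
def bottle(im,c,x,y,yawd,S=1,u=(0,0)):
    a=np.radians(yawd)
    draw(im,c,rect(x,y,.056,.064,.04,a),(0,255,0),S,u);draw(im,c,rect(x,y,0,.064,.04,a),(0,0,255),S,u);draw(im,c,circ(x,y,.07,.012),(255,0,0),S,u)
E
python3 - <<'E'
from h import *
c=bot.get_calibration("wrist");im=bot.grab_frame("wrist")
cv2.imwrite("pics/w8raw.png",im)
plan(.398,.2525,.05,27)
bottle(im,c,.398,.2525,27.2)
cv2.imwrite("pics/w8.png",im)
E
```

```text
pos [0.4022 0.249  0.2516] yaw 27.04 q7 -1.98 shift units [-0.043 -0.101  4.033] turn units 0.009 clk 22.75 w 0.0854 F [ 0.2 -0.1 -0.1]
```

View pics/w8.png

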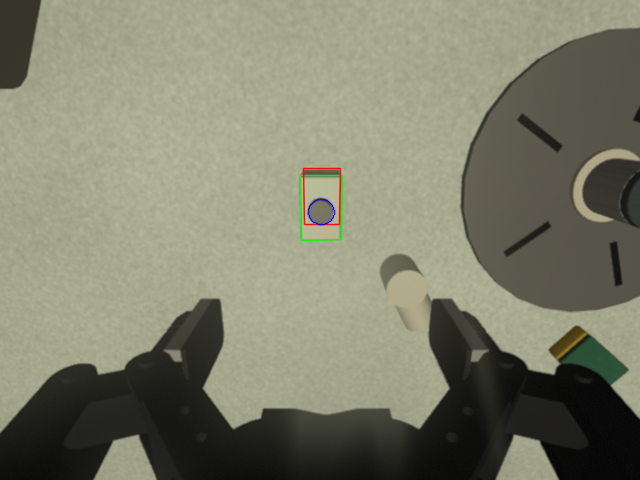

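>>> servo_tool:
  targets:
    - [[-0.04, -0.1, 0.3], 0]
    - [[0, 0, 0.8], 0]
    - [[0, 0, 1], 0]
    - [[0, 0, 1], 0]
    - [[0, 0, 0.8], 0]
    - [[0, 0, 0.5], 0]
    - [[0, 0, 0.2], 0]
    - [[0, 0, 0], 0]

```text
clock: 23.75
position: [0.3976, 0.2526, 0.0214]
tool_rot: [-3.141, 0.001, 0.472]
force: [0.3, -0.2, 0.1]
grip_width: 0.0852
```

>>> servo_tool:
  targets:
    - [[0, 0, 0], 0]
    - [[0, 0, 0], 0]
    - [[0, 0, 0], 0]
    - [[0, 0, 0], 0]
    - [[0, 0, 0], 0]
    - [[0, 0, 0], 0]
  gripper: -0.3

```text
clock: 24.5
position: [0.3986, 0.2526, 0.0223]
tool_rot: [3.142, -0.001, 0.471]
force: [-0.8, -1.0, 9.9]
grip_width: 0.0397
```

```bash
python3 - <<'E'
from h import *
plan(.398,.2525,.05,27)
E
```

```text
pos [0.3986 0.2526 0.0223] yaw 26.97 q7 -2.31 shift units [-0.01  -0.004 -0.553] turn units -0.006 clk 24.5 w 0.0397 F [-0.8 -1.   9.9]
```

>>> servo_tool:
  targets:
    - [[0, 0, -0.1], 0]
    - [[0, 0, -0.5], 0]
    - [[0, 0, -0.9], 0]
    - [[0, 0, -0.9], 0]
    - [[0, 0, -0.6], 0]
    - [[0, 0, 0], 0]
    - [[0, 0, 0], 0]

```text
clock: 25.38
position: [0.398, 0.2521, 0.1713]
tool_rot: [3.141, 0.0, 0.471]
force: [0.3, -0.6, -1.1]
grip_width: 0.0393
```

```bash
cat >> h.py <<'E'
def held(fn,dz=.0222):
    c=bot.get_calibration("wrist");s=bot.observe();im=bot.grab_frame("wrist")
    p=s['position'];yaw=s['tool_rot'][2];zb=p[2]-dz
    z=cv2.resize(im[180:480,200:450],None,fx=2,fy=2,interpolation=cv2.INTER_CUBIC);z=cv2.convertScaleAbs(z,alpha=1.5);z0=z.copy();u=(200,180)
    for d,col in((0,(0,255,0)),(.005,(0,0,255)),(-.005,(255,0,0))):
        X=(p[0]+d*np.cos(yaw),p[1]+d*np.sin(yaw))
        draw(z,c,rect(*X,zb+.056,.064,.04,yaw),col,2,u);draw(z,c,circ(*X,zb+.07,.012),col,2,u)
    cv2.imwrite(fn,np.hstack([z0[:,50:450],z[:,50:450]]))
E
python3 - <<'E'
from h import *
held("pics/h1.png")
a=np.radians(83.7);plan(.5504+.095*np.cos(a),-.005+.095*np.sin(a),.1,83.7)
E
```

```text
pos [0.3978 0.2521 0.1709] yaw 26.99 q7 -2.1 shift units [1.429 4.379 1.419] turn units -11.342 clk 25.425 w 0.04 F [-0.1  0.6 -0.6]
```

View pics/h1.png

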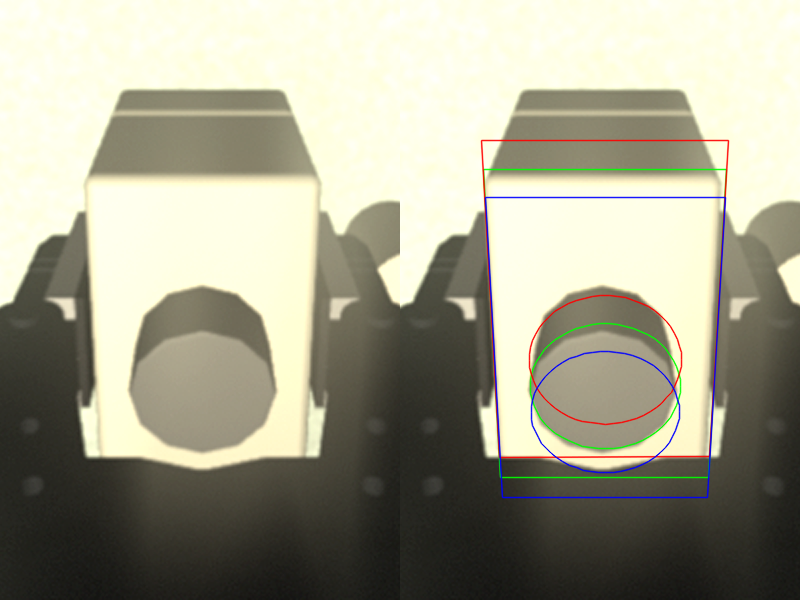

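```bash
cat >> h.py <<'E'
def toolT(p,yaw):
    T=np.eye(4);c,s=np.cos(yaw),np.sin(yaw)
    T[:3,:3]=[[c,s,0],[s,-c,0],[0,0,-1]];T[:3,3]=p;return T
E
python3 - <<'E'
from h import *
c=bot.get_calibration("wrist");s=bot.observe()
X=np.linalg.inv(toolT(s['position'],s['tool_rot'][2]))@c['pose'];print(X.round(4))
A=[];B=[]
for f,p,y in(("w1raw",(.4868,-.0032,.2503),69.65),("w3raw",(.4685,.2205,.2444),49.95),("w5raw",(.5506,-.0045,.1317),50.07),("w8raw",(.4022,.249,.2516),27.04)):
    im=cv2.imread(f"pics/{f}.png");yr=np.radians(y);cc=dict(c);cc['pose']=toolT(p,yr)@X
    o=strips(im,cc);pts=[m[0] for m in o if m[1]>.048 and m[1]<.06 and m[2]<.0085]
    x,r=fitstrips(pts);print(f,len(pts),x,np.degrees(x[2])%72,np.abs(r).max())
    if f!="w8raw" or len(pts)>=3:
        A+= [[1,0,np.cos(yr),np.sin(yr)],[0,1,np.sin(yr),-np.cos(yr)]];B+=list(x[:2])
A=np.array(A);B=np.array(B);s=np.linalg.lstsq(A,B,rcond=None);print(s[0],(A@s[0]-B))
E
```

```text
[[-1.000e-04  9.543e-01  2.990e-01  7.630e-02]
 [ 1.000e+00  2.000e-04 -4.000e-04 -6.000e-04]
 [-4.000e-04  2.990e-01 -9.543e-01 -1.427e-01]
 [ 0.000e+00  0.000e+00  0.000e+00  1.000e+00]]
w1raw 5 [ 0.55060276 -0.00384339  1.46168457] 11.748357083526429 0.0008143791296846767
w3raw 3 [ 0.55026518 -0.00478801  1.46161274] 11.744241040940508 0.0007724565743499612
w5raw 4 [ 0.55067913 -0.00414079  1.46075098] 11.69486618150718 0.001491886479198637
w8raw 3 [ 0.55053529 -0.00468961  1.46111457] 11.715698172357307 0.0006232705044888348
[ 0.54945877 -0.00425385  0.00063085  0.00090791] [-7.33770048e-05 -1.34708169e-04  2.94500124e-04  4.32865297e-04
 -1.19238103e-04 -2.12046199e-04 -1.01885016e-04 -8.61109279e-05]
```

>>> servo_tool:
  targets:
    - [[0.12, 0.35, 0], 0]
    - [[0.25, 0.8, 0], 0]
    - [[0.3, 0.9, 0], 0]
    - [[0.3, 0.9, 0], 0]
    - [[0.25, 0.8, 0], 0]
    - [[0.2, 0.6, 0], -0.4]
    - [[0, 0, 0], -1]
    - [[0, 0, 0], -1]
    - [[0, 0, 0], -1]
    - [[0, 0, 0], -1]
    - [[0, 0, 0], -1]
    - [[0, 0, 0], -1]

```text
clock: 26.92
position: [0.5596, 0.0909, 0.1703]
tool_rot: [-3.14, 0.001, 1.033]
force: [-0.1, 0.3, -0.2]
grip_width: 0.0398
```

>>> servo_tool:
  targets:
    - [[0, 0, 0], -1]
    - [[0, 0, 0.2], -1]
    - [[0, 0, 0.4], -1]
    - [[0, 0, 0.4], -1]
    - [[0, 0, 0.3], -1]
    - [[0, 0, 0], 0]
    - [[0, 0, 0], 0]

```text
clock: 27.8
position: [0.5601, 0.0911, 0.1067]
tool_rot: [-3.141, -0.0, 1.464]
force: [-0.0, 0.2, -0.7]
grip_width: 0.0399
```

```bash
python3 - <<'E'
from h import *
plan(.5609,.0906,.0515,83.7)
E
```

```text
pos [0.5601 0.0911 0.1067] yaw 83.89 q7 -0.87 shift units [-0.008  0.017  1.103] turn units 0.037 clk 27.8 w 0.0399 F [-0.   0.2 -0.7]
```

>>> servo_tool:
  targets:
    - [[0, 0.01, 0.3], 0.03]
    - [[0, 0, 0.4], 0]
    - [[0, 0, 0.25], 0]
    - [[0, 0, 0.08], 0]
    - [[0, 0, 0], 0]
    - [[0, 0, 0], 0]

```text
clock: 28.55
position: [0.5609, 0.0909, 0.0556]
tool_rot: [3.141, -0.0, 1.463]
force: [-0.1, -0.1, -1.3]
grip_width: 0.0394
```

```bash
python3 - <<'E'
from h import *
plan(.5609,.0906,.0510,83.7)
E
```

```text
pos [0.5609 0.0909 0.0556] yaw 83.84 q7 -0.93 shift units [-0.006  0.001  0.092] turn units 0.027 clk 28.55 w 0.0394 F [-0.1 -0.1 -1.3]
```

>>> servo_tool:
  targets:
    - [[0, 0, 0.04], 0.03]
    - [[0, 0, 0.03], 0]
    - [[0, 0, 0.015], 0]
    - [[0, 0, 0], 0]
    - [[0, 0, 0], 0]

```text
clock: 29.18
position: [0.5607, 0.0909, 0.0509]
tool_rot: [3.142, -0.0, 1.461]
force: [-0.9, -0.2, -0.3]
grip_width: 0.0397
```

>>> servo_tool:
  targets:
    - [[0, 0, 0], 0]
    - [[0, 0, 0], 0]
    - [[0, 0, 0], 0]
    - [[0, 0, -0.2], 0]
    - [[0, 0, -0.6], 0]
    - [[0, 0, -0.9], 0]
    - [[0, 0, -0.9], 0]
    - [[0, 0, -0.9], 0]
    - [[0, 0, -0.5], 0]
    - [[0, 0, 0], 0]
    - [[0, 0, 0], 0]
  gripper: 0.6

```text
clock: 30.55
position: [0.5603, 0.0906, 0.2506]
tool_rot: [-3.141, 0.0, 1.461]
force: [-1.1, -1.4, -0.3]
grip_width: 0.0682
```

```bash
cat >> h.py <<'E'
def check(tag,names=("scene","side"),bs=(),C=(.5503,-.0052),ang=None):
    for n in names:
        c=bot.get_calibration(n);im=bot.grab_frame(n);cv2.imwrite(f"pics/{tag}_{n}.png",im)
        o=strips(im,c);pts=[m[0] for m in o if m[1]>.046 and m[1]<.06 and m[2]<.0085]
        if len(pts)>1:
            x,r=fitstrips(pts);print(n,len(pts),x[:2].round(4),(np.degrees(x[2])%72).round(2),np.abs(r).max().round(4))
E
python3 - <<'E'
from h import *
check("c1",("scene","side","wrist"))
plan(.597,-.295,.25,90)
a=[cv2.imread("pics/c1_scene.png")[160:320,120:460],cv2.imread("pics/c1_side.png")[140:440,220:440]]
cv2.imwrite("pics/c1.png",np.hstack([cv2.resize(a[0],(510,240)),cv2.resize(a[1],(176,240))]))
E
```

```text
scene 3 [ 0.5499 -0.0067] 11.78 0.0008
side 2 [ 0.5501 -0.0049] 12.33 0.0004
wrist 4 [ 0.5509 -0.0035] 11.68 0.0027
pos [0.5603 0.0908 0.2501] yaw 83.7 q7 -0.74 shift units [-7.588e+00  1.577e+00  3.000e-03] turn units -1.26 clk 30.7 w 0.0685 F [-0.2  0.  -0.2]
```

View pics/c1_wrist.png

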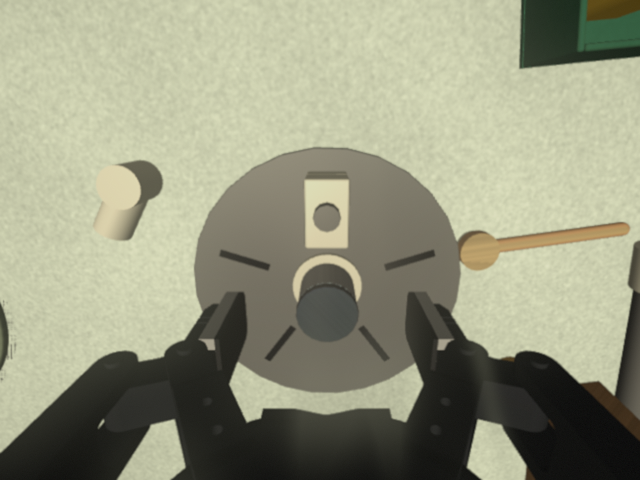

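View pics/c1_side.png

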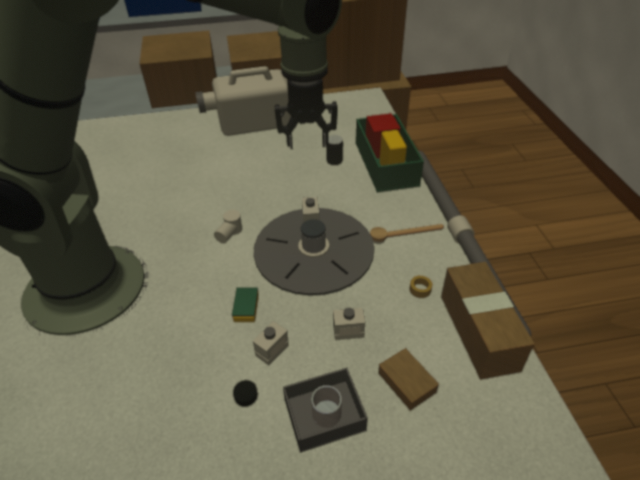

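```bash
python3 - <<'E'
from h import *
print(unproj(bot.get_calibration("side"),(349,313),.07))
c=bot.get_calibration("wrist");im=cv2.imread("pics/c1_wrist.png")
a=np.radians(83.7);X=(.5506+.095*np.cos(a),-.0043+.095*np.sin(a))
u=(280,150);z=cv2.resize(im[150:270,280:380],None,fx=5,fy=5,interpolation=cv2.INTER_CUBIC)
for d,col in((.028,(0,255,0)),):
    draw(z,c,rect(*X,.084,.064,.04,a),col,5,u);draw(z,c,circ(*X,.098,.012),col,5,u)
cv2.imwrite("pics/c1z.png",z)
E
```

```text
[[ 0.58132705 -0.25786414  0.07      ]]
```

View pics/c1z.png

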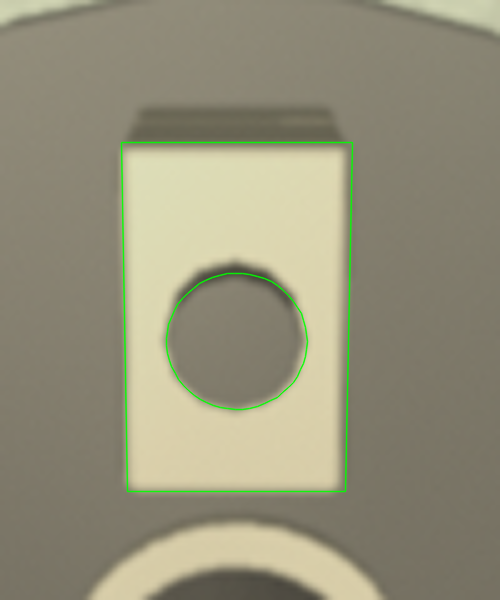

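View pics/c1_scene.png

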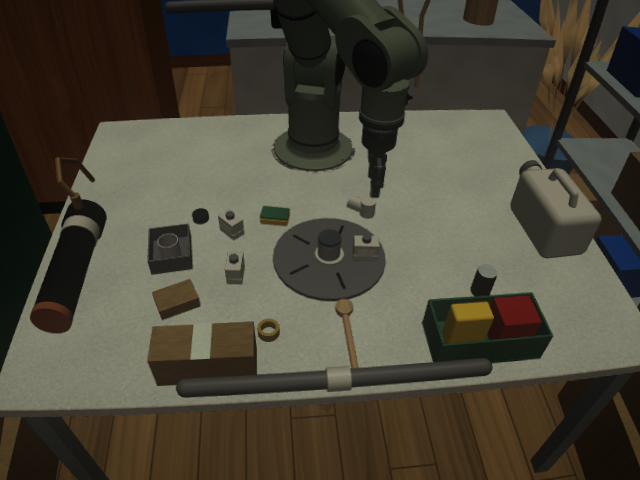

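>>> servo_tool:
  targets:
    - [[-0.4, 0.07, 0], 0]
    - [[-0.8, 0.13, 0], 0]
    - [[-1, 0.17, 0], 0]
    - [[-1, 0.17, 0], 0]
    - [[-1, 0.17, 0], 0]
    - [[-1, 0.17, 0], 0]
    - [[-1, 0.17, 0], 0]
    - [[-0.9, 0.15, 0], 0]
    - [[-0.6, 0.1, 0], 0]
    - [[-0.2, 0.03, 0], 0]
    - [[0, 0, 0], 0]
    - [[0, 0, 0], 0]
  gripper: 1

```text
clock: 32.2
position: [0.5834, -0.3079, 0.251]
tool_rot: [-3.142, -0.0, 1.462]
force: [-0.5, 0.2, -0.1]
grip_width: 0.0856
```

```bash
python3 - <<'E'
from h import *
c=bot.get_calibration("wrist");im=bot.grab_frame("wrist");plan(.585,-.256,.2,90)
cv2.imwrite("pics/w9raw.png",im)
E
```

```text
pos [ 0.5835 -0.3078  0.2511] yaw 83.78 q7 -0.05 shift units [ 1.034 -0.082  1.021] turn units -1.244 clk 32.25 w 0.0853 F [ 0.3 -0.3 -1.3]
```

View pics/w9raw.png

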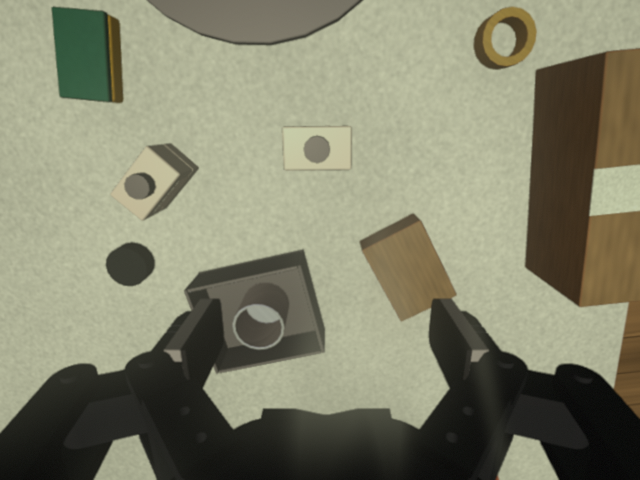

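```bash
cat >> h.py <<'E'
def quad(c,q,z=.056):
    P=unproj(c,q,z)[:,:2]
    e=(P[0]-P[3]+P[1]-P[2])/2;f=(P[1]-P[0]+P[2]-P[3])/2
    L=max((e,f),key=np.linalg.norm)
    yw=np.degrees(np.arctan2(L[1],L[0]))%180
    print(P.mean(0).round(4),np.linalg.norm(e).round(4),np.linalg.norm(f).round(4),yw.round(1));return *P.mean(0),yw
E
python3 - <<'E'
from h import *
c=bot.get_calibration("wrist");im=cv2.imread("pics/w9raw.png")
B=quad(c,[(283,127),(351,127),(351,170),(284,170)]);A=quad(c,[(149,145),(181,176),(145,219),(111,190)])
u=(100,110);z=cv2.resize(im[110:230,100:360],None,fx=3,fy=3,interpolation=cv2.INTER_CUBIC)
bottle(z,c,*B,3,u);bottle(z,c,*A,3,u);cv2.imwrite("pics/w9.png",z)
E
```

```text
[ 0.5813 -0.2526] 0.0389 0.0624 173.8
[ 0.4149 -0.2661] 0.0595 0.0402 38.7
```

View pics/w9.png

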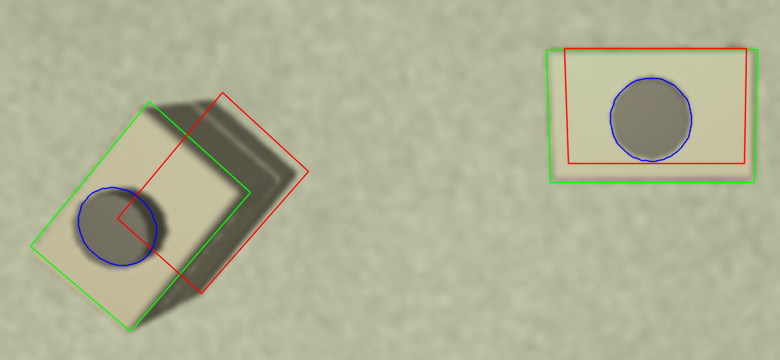

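>>> servo_tool:
  targets:
    - [[0.5, -0.08, 0], 0]
    - [[0.59, -0.08, 0], 0]
    - [[0, 0, 0], -1]
    - [[0, 0, 0], -1]
    - [[0, 0, 0], -1]
    - [[0, 0, 0], -1]
    - [[0, 0, 0], -1]
    - [[0, 0, 0], -1]
    - [[0, 0, 0], -1]
    - [[0, 0, 0], -1]
    - [[0, 0, 0], -1]
    - [[0, 0, 0], -1]

```text
clock: 33.75
position: [0.5815, -0.2531, 0.2511]
tool_rot: [-3.142, 0.0, 2.338]
force: [0.4, -0.7, -0.4]
grip_width: 0.0854
```

>>> servo_tool:
  targets:
    - [[0, 0, 0], -1]
    - [[0, 0, 0], -1]
    - [[0, 0, 0.2], -1]
    - [[0, 0, 0.5], -1]
    - [[0, 0, 0.6], -1]
    - [[0, 0, 0.6], -1]
    - [[0, 0, 0.4], -1]
    - [[0, 0, 0.2], -1]
    - [[0, 0, 0], 0]
    - [[0, 0, 0], 0]

```text
clock: 35.0
position: [0.5817, -0.2537, 0.1266]
tool_rot: [-3.141, 0.001, 3.03]
force: [-0.8, 0.2, -0.1]
grip_width: 0.085
```

```bash
python3 - <<'E'
from h import *
plan(.5813,-.2526,.0215,173.8)
c=bot.get_calibration("wrist");im=bot.grab_frame("wrist");bottle(im,c,.5813,-.2526,173.8);cv2.imwrite("pics/w10.png",im)
E
```

```text
pos [ 0.5817 -0.2537  0.1266] yaw 173.61 q7 1.17 shift units [0.01  0.02  2.102] turn units -0.039 clk 35.0 w 0.085 F [-0.8  0.2 -0.1]
```

View pics/w10.png

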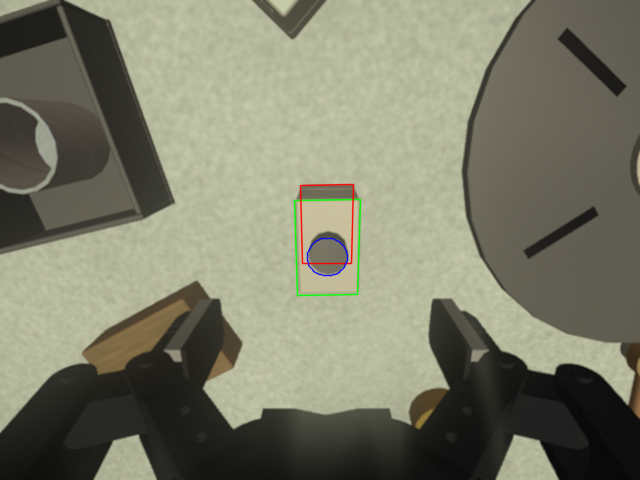

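>>> servo_tool:
  targets:
    - [[0.01, 0.02, 0.3], 0]
    - [[0, 0, 0.6], 0]
    - [[0, 0, 0.6], 0]
    - [[0, 0, 0.4], 0]
    - [[0, 0, 0.2], 0]
    - [[0, 0, 0], 0]

```text
clock: 35.8
position: [0.581, -0.2528, 0.0207]
tool_rot: [3.141, -0.0, 3.031]
force: [0.4, 0.6, 0.7]
grip_width: 0.0854
```

>>> servo_tool:
  targets:
    - [[0, 0, 0], 0]
    - [[0, 0, 0], 0]
    - [[0, 0, 0], 0]
    - [[0, 0, 0], 0]
    - [[0, 0, 0], 0]
    - [[0, 0, 0], 0]
  gripper: -0.3

```text
clock: 36.55
position: [0.5813, -0.2532, 0.0215]
tool_rot: [-3.141, 0.001, 3.031]
force: [-1.5, -0.9, 7.5]
grip_width: 0.0395
```

>>> servo_tool:
  targets:
    - [[0, 0, -0.1], 0]
    - [[0, 0, -0.5], 0]
    - [[0, 0, -0.9], 0]
    - [[0, 0, -0.9], 0]
    - [[0, 0, -0.6], 0]
    - [[0, 0, 0], 0]
    - [[0, 0, 0], 0]

```text
clock: 37.42
position: [0.5807, -0.253, 0.1713]
tool_rot: [-3.141, 0.0, 3.032]
force: [0.4, -0.4, -2.4]
grip_width: 0.0396
```

```bash
python3 - <<'E'
from h import *
held("pics/h2.png")
a=np.radians(299.7);plan(.5504+.095*np.cos(a),-.0048+.095*np.sin(a),.1,119.7)
E
```

```text
pos [ 0.5806 -0.253   0.1707] yaw 173.69 q7 1.2 shift units [0.029 3.331 1.415] turn units 10.799 clk 37.475 w 0.0399 F [ 0.4 -0.1 -1.2]
```

View pics/h2.png

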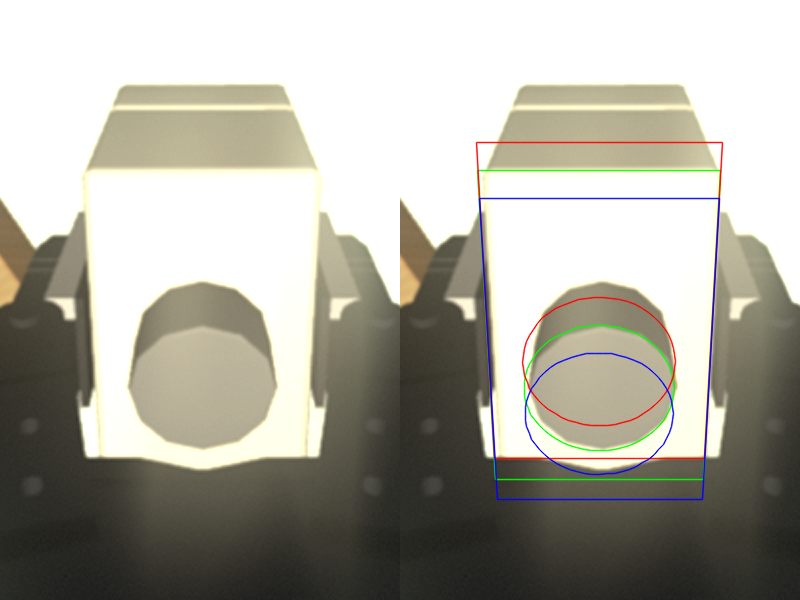

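>>> servo_tool:
  targets:
    - [[0, 0.3, 0], 0]
    - [[0, 0.6, 0], 0]
    - [[0.01, 0.8, 0], 0]
    - [[0.01, 0.8, 0], 0]
    - [[0.01, 0.5, 0], 0]
    - [[0, 0.33, 0], 0.8]
    - [[0, 0, 0], 1]
    - [[0, 0, 0], 1]
    - [[0, 0, 0], 1]
    - [[0, 0, 0], 1]
    - [[0, 0, 0], 1]
    - [[0, 0, 0], 1]

```text
clock: 38.98
position: [0.5974, -0.086, 0.1705]
tool_rot: [-3.142, -0.001, 2.436]
force: [-0.4, -0.1, -1.0]
grip_width: 0.04
```

>>> servo_tool:
  targets:
    - [[0, 0, 0], 1]
    - [[0, 0, 0.2], 1]
    - [[0, 0, 0.4], 1]
    - [[0, 0, 0.5], 1]
    - [[0, 0, 0.3], 0]
    - [[0, 0, 0], 0]
    - [[0, 0, 0], 0]

```text
clock: 39.85
position: [0.5981, -0.0869, 0.1016]
tool_rot: [3.141, 0.0, 2.09]
force: [-0.2, 0.4, -0.7]
grip_width: 0.0396
```

```bash
python3 - <<'E'
from h import *
check("c2",("wrist",))
plan(.5975,-.0871,.0545,119.7)
E
```

```text
wrist 2 [ 0.5503 -0.0039] 11.72 0.0003
pos [ 0.5982 -0.0872  0.1017] yaw 119.74 q7 0.02 shift units [ 0.008 -0.011  0.943] turn units 0.008 clk 39.9 w 0.0396 F [ 1.1 -0.4 -0.8]
```

View pics/c2_wrist.png

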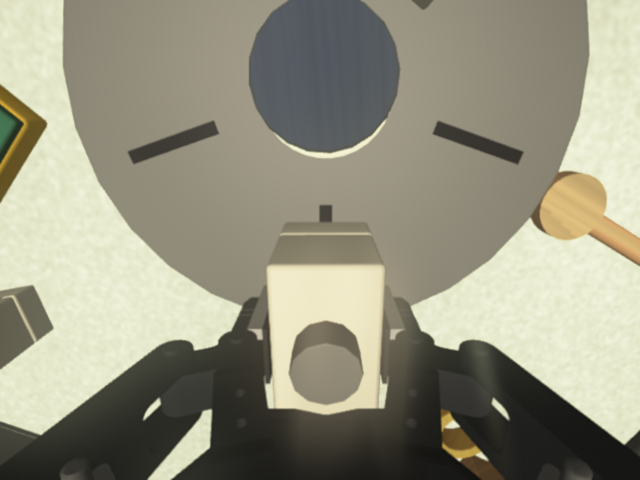

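>>> servo_tool:
  targets:
    - [[0, -0.01, 0.3], 0]
    - [[0, 0, 0.35], 0]
    - [[0, 0, 0.22], 0]
    - [[0, 0, 0.07], 0]
    - [[0, 0, 0], 0]
    - [[0, 0, 0], 0]

```text
clock: 40.65
position: [0.5976, -0.0875, 0.0543]
tool_rot: [3.141, 0.0, 2.089]
force: [0.3, -0.4, -0.7]
grip_width: 0.0396
```

>>> servo_tool:
  targets:
    - [[0, 0, 0.03], 0]
    - [[0, 0, 0.02], 0]
    - [[0, 0, 0.01], 0]
    - [[0, 0, 0], 0]
    - [[0, 0, 0], 0]

```text
clock: 41.28
position: [0.5974, -0.0876, 0.0509]
tool_rot: [3.142, 0.0, 2.089]
force: [0.4, 0.0, -1.1]
grip_width: 0.0399
```

```bash
python3 - <<'E'
from h import *
plan(.5975,-.0871,.0505,119.7)
E
```

```text
pos [ 0.5974 -0.0876  0.0509] yaw 119.69 q7 -0.02 shift units [0.007 0.007 0.009] turn units -0.002 clk 41.275 w 0.0399 F [ 0.4  0.  -1.1]
```

>>> servo_tool:
  targets:
    - [[0, 0, 0.012], 0]
    - [[0, 0, 0], 0]

```text
clock: 41.52
position: [0.5973, -0.0876, 0.0502]
tool_rot: [-3.142, -0.0, 2.089]
force: [0.5, -0.0, -0.2]
grip_width: 0.0396
```

>>> servo_tool:
  targets:
    - [[0, 0, 0], 0]
    - [[0, 0, 0], 0]
    - [[0, 0, 0], 0]
    - [[0, 0, -0.2], 0]
    - [[0, 0, -0.6], 0]
    - [[0, 0, -0.9], 0]
    - [[0, 0, -0.9], 0]
    - [[0, 0, -0.9], 0]
    - [[0, 0, -0.5], 0]
    - [[0, 0, 0], 0]
    - [[0, 0, 0], 0]
  gripper: 0.6

```text
clock: 42.9
position: [0.597, -0.0876, 0.25]
tool_rot: [-3.141, -0.0, 2.089]
force: [-0.4, -0.2, -0.7]
grip_width: 0.068
```

```bash
python3 - <<'E'
from h import *
check("c3",("scene","side","wrist"))
plan(.4149,-.2661,.25,38.7)
c=bot.get_calibration("wrist");im=cv2.imread("pics/c3_wrist.png")
a=np.radians(299.7);X=(.5506+.095*np.cos(a),-.0043+.095*np.sin(a))
draw(im,c,rect(*X,.084,.064,.04,a),(0,255,0));draw(im,c,circ(*X,.098,.012),(0,255,0))
cv2.imwrite("pics/c3w.png",im)
E
```

```text
scene 2 [ 0.5504 -0.0064] 11.65 0.0001
wrist 2 [ 0.5503 -0.0038] 11.73 0.0001
pos [ 0.597  -0.0876  0.2495] yaw 119.7 q7 0.15 shift units [-1.297 -4.933 -0.009] turn units 16.2 clk 43.05 w 0.0685 F [-0.3  0.6 -0.1]
```

View pics/c3w.png

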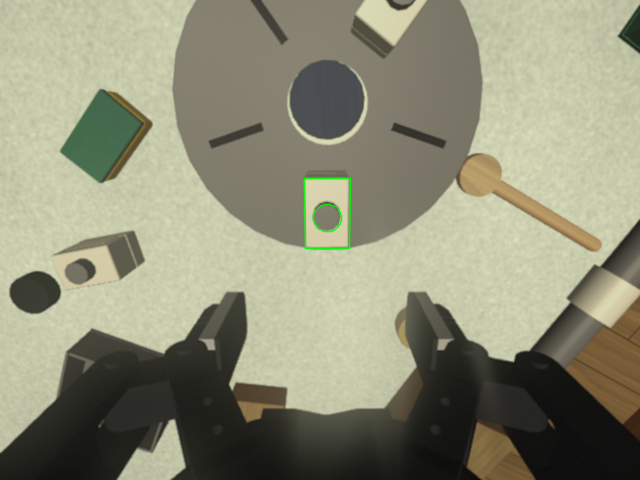

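View pics/c3_side.png

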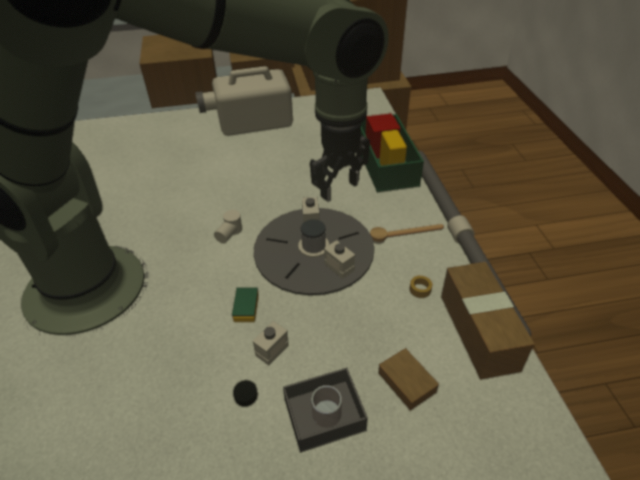

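>>> servo_tool:
  targets:
    - [[-0.1, -0.4, 0], 0]
    - [[-0.2, -0.8, 0], 0]
    - [[-0.23, -0.95, 0], 0]
    - [[-0.23, -0.95, 0], 0]
    - [[-0.23, -0.95, 0], 0]
    - [[-0.23, -0.95, 0], 0]
    - [[-0.15, -0.6, 0], 0]
    - [[-0.08, -0.3, 0], 0.2]
    - [[0, 0, 0], 1]
    - [[0, 0, 0], 1]
    - [[0, 0, 0], 1]
    - [[0, 0, 0], 1]
  gripper: 1

```text
clock: 44.55
position: [0.3776, -0.296, 0.2501]
tool_rot: [3.141, -0.001, 1.72]
force: [0.3, -0.1, 0.3]
grip_width: 0.0856
```

>>> servo_tool:
  targets:
    - [[0, 0, 0], 1]
    - [[0, 0, 0], 1]
    - [[0, 0, 0], 1]
    - [[0, 0, 0], 1]
    - [[0, 0, 0], 1]
    - [[0, 0, 0], 1]
    - [[0, 0, 0], 1]
    - [[0, 0, 0], 1]
    - [[0, 0, 0], 1]
    - [[0, 0, 0], 1]
    - [[0, 0, 0], 1]
    - [[0, 0, 0], 1]

```text
clock: 46.05
position: [0.3776, -0.296, 0.2501]
tool_rot: [-3.141, -0.0, 0.673]
force: [-0.1, 0.8, -0.4]
grip_width: 0.0856
```

>>> servo_tool:
  targets:
    - [[0, 0, 0], 0]
    - [[0, 0, 0], 0]

```text
clock: 46.3
position: [0.3773, -0.2963, 0.2502]
tool_rot: [-3.141, -0.0, 0.678]
force: [-0.7, -0.2, 0.3]
grip_width: 0.0854
```

```bash
python3 - <<'E'
from h import *
c=bot.get_calibration("wrist");im=bot.grab_frame("wrist");plan(.4149,-.2661,.25,38.7)
cv2.imwrite("pics/w11raw.png",im)
bottle(im,c,.4149,-.2661,38.7)
cv2.imwrite("pics/w11.png",im)
E
```

```text
pos [ 0.3772 -0.2964  0.2502] yaw 38.81 q7 -0.58 shift units [ 0.967 -0.     0.004] turn units 0.022 clk 46.35 w 0.0853 F [-0.6 -0.7 -0.4]
```

View pics/w11.png

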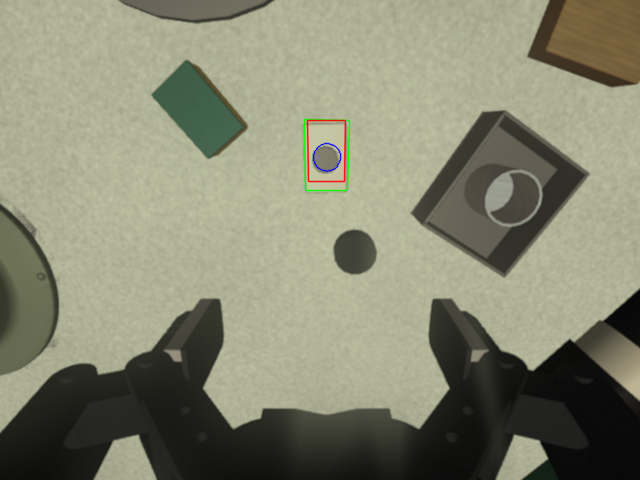

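```bash
python3 - <<'E'
from h import *
c=bot.get_calibration("wrist");im=cv2.imread("pics/w11raw.png")
z=cv2.resize(im[105:205,277:377],None,fx=5,fy=5,interpolation=cv2.INTER_CUBIC);z1=z.copy()
bottle(z1,c,.4149,-.2661,38.7,5,(277,105));cv2.imwrite("pics/w11z.png",np.hstack([z[:,50:450],z1[:,50:450]]))
E
```

View pics/w11z.png

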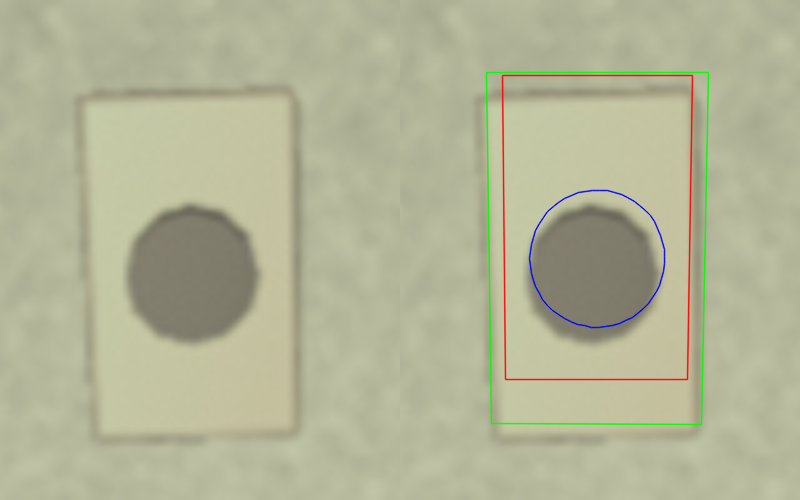

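```bash
python3 - <<'E'
from h import *
c=bot.get_calibration("wrist")
A=quad(c,(np.array([(82,95),(296,92),(299,434),(97,438)])+[50,0])/5+[277,105])
plan(A[0],A[1],.0213,A[2])
E
```

```text
[ 0.4121 -0.2676] 0.0627 0.0387 40.3
pos [ 0.3772 -0.2964  0.2502] yaw 38.81 q7 -0.58 shift units [ 0.905 -0.011  4.578] turn units -0.304 clk 46.35 w 0.0853 F [-0.6 -0.7 -0.4]
```

>>> servo_tool:
  targets:
    - [[0.3, 0, 0], -0.3]
    - [[0.4, -0.01, 0.2], 0]
    - [[0.2, 0, 0.6], 0]
    - [[0, 0, 0.9], 0]
    - [[0, 0, 1], 0]
    - [[0, 0, 0.9], 0]
    - [[0, 0, 0.6], 0]
    - [[0, 0, 0.28], 0]
    - [[0, 0, 0.1], 0]
    - [[0, 0, 0], 0]
    - [[0, 0, 0], 0]
  gripper: 0.7

```text
clock: 47.72
position: [0.4118, -0.2679, 0.0222]
tool_rot: [3.14, -0.0, 0.701]
force: [0.2, -0.1, -0.3]
grip_width: 0.0723
```

>>> servo_tool:
  targets:
    - [[0, 0, 0], 0]
    - [[0, 0, 0], 0]
    - [[0, 0, 0], 0]
    - [[0, 0, 0], 0]
    - [[0, 0, 0], 0]
    - [[0, 0, 0], 0]
  gripper: -0.3

```text
clock: 48.48
position: [0.4114, -0.2678, 0.0218]
tool_rot: [3.141, 0.0, 0.701]
force: [-2.2, 1.2, 9.0]
grip_width: 0.0395
```

>>> servo_tool:
  targets:
    - [[0, 0, -0.1], 0]
    - [[0, 0, -0.5], 0]
    - [[0, 0, -0.9], 0]
    - [[0, 0, -0.9], 0]
    - [[0, 0, -0.6], 0]
    - [[0, 0, 0], 0]
    - [[0, 0, 0], 0]

```text
clock: 49.35
position: [0.4108, -0.2675, 0.1708]
tool_rot: [-3.141, 0.0, 0.701]
force: [-0.6, 0.2, -0.5]
grip_width: 0.0396
```

```bash
python3 - <<'E'
from h import *
held("pics/h3.png")
a=np.radians(227.7);print(.5504+.095*np.cos(a),-.0046+.095*np.sin(a));plan(.5504+.095*np.cos(a),-.0046+.095*np.sin(a),.1,47.7)
E
```

```text
0.4864638112165715 -0.07486495402296789
pos [ 0.4108 -0.2674  0.1705] yaw 40.19 q7 -0.76 shift units [ 3.641 -1.964  1.41 ] turn units -1.501 clk 49.4 w 0.0397 F [-0.6  1.  -1.5]
```

View pics/h3.png

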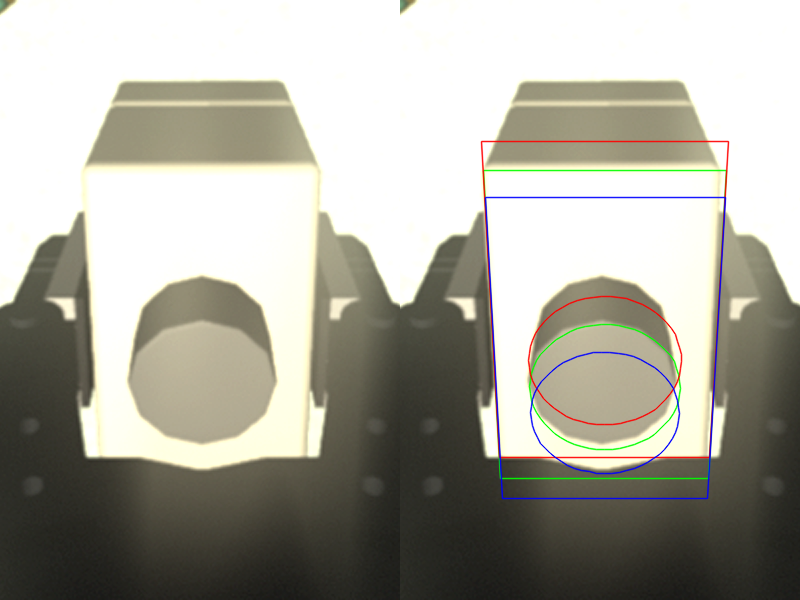

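>>> servo_tool:
  targets:
    - [[0.3, -0.16, 0], 0]
    - [[0.7, -0.38, 0], 0]
    - [[0.85, -0.46, 0], 0]
    - [[0.85, -0.46, 0], 0]
    - [[0.6, -0.33, 0], 0]
    - [[0.33, -0.17, 0], -0.5]
    - [[0, 0, 0.2], -1]
    - [[0, 0, 0.5], 0]
    - [[0, 0, 0.5], 0]
    - [[0, 0, 0.2], 0]
    - [[0, 0, 0], 0]
    - [[0, 0, 0], 0]

```text
clock: 50.9
position: [0.4871, -0.0756, 0.102]
tool_rot: [3.141, -0.0, 0.833]
force: [-0.5, 0.6, -0.7]
grip_width: 0.0395
```

```bash
python3 - <<'E'
from h import *
check("c4",("wrist",))
plan(.4862,-.0753,.0545,47.7)
E
```

```text
pos [ 0.4871 -0.0756  0.102 ] yaw 47.69 q7 -1.18 shift units [-0.007 -0.018  0.951] turn units -0.001 clk 50.95 w 0.0394 F [ 0.7  0.2 -1.1]
```

>>> servo_tool:
  targets:
    - [[-0.01, -0.02, 0.3], 0]
    - [[0, 0, 0.35], 0]
    - [[0, 0, 0.22], 0]
    - [[0, 0, 0.07], 0]
    - [[0, 0, 0], 0]
    - [[0, 0, 0], 0]

```text
clock: 51.7
position: [0.4859, -0.0753, 0.0546]
tool_rot: [3.141, -0.0, 0.832]
force: [-0.5, -0.5, -1.0]
grip_width: 0.0393
```

>>> servo_tool:
  targets:
    - [[0, 0, 0.03], 0]
    - [[0, 0, 0.02], 0]
    - [[0, 0, 0.01], 0]
    - [[0, 0, 0], 0]
    - [[0, 0, 0], 0]

```text
clock: 52.32
position: [0.4856, -0.0753, 0.0513]
tool_rot: [3.142, -0.0, 0.832]
force: [0.2, -0.2, -0.9]
grip_width: 0.0394
```

```bash
python3 - <<'E'
from h import *
plan(.4862,-.0753,.0503,47.7)
E
```

```text
pos [ 0.4856 -0.0753  0.0513] yaw 47.69 q7 -1.26 shift units [0.007 0.009 0.021] turn units -0.001 clk 52.325 w 0.0394 F [ 0.2 -0.2 -0.9]
```

>>> servo_tool:
  targets:
    - [[0, 0, 0.018], 0]
    - [[0, 0, 0], 0]

```text
clock: 52.58
position: [0.4856, -0.0753, 0.0503]
tool_rot: [-3.141, 0.0, 0.832]
force: [-0.4, -0.2, -0.7]
grip_width: 0.0397
```

>>> servo_tool:
  targets:
    - [[0, 0, 0], 0]
    - [[0, 0, 0], 0]
    - [[0, 0, 0], 0]
    - [[0, 0, -0.2], 0]
    - [[0, 0, -0.6], 0]
    - [[0, 0, -0.9], 0]
    - [[0, 0, -0.9], 0]
    - [[0, 0, -0.9], 0]
    - [[0, 0, -0.9], 0]
    - [[0, 0, -0.6], 0]
    - [[0, 0, 0], 0]
    - [[0, 0, 0], 0]
  gripper: 0.6

```text
clock: 54.08
position: [0.4852, -0.0753, 0.3002]
tool_rot: [-3.141, 0.0, 0.832]
force: [-0.4, 0.4, -0.7]
grip_width: 0.0684
```

```bash
python3 - <<'E'
from h import *
check("c5",("scene","side","wrist"))
c=bot.get_calibration("wrist");im=cv2.imread("pics/c5_wrist.png")
for d in(83.7,227.7,299.7):
    a=np.radians(d);X=(.5506+.095*np.cos(a),-.0043+.095*np.sin(a))
    draw(im,c,rect(*X,.084,.064,.04,a),(0,255,0));draw(im,c,circ(*X,.098,.012),(0,255,0))
draw(im,c,circ(.5506,-.0043,.034,.038),(255,255,0));draw(im,c,circ(.5506,-.0043,.094,.03),(0,0,255))
cv2.imwrite("pics/c5w.png",im)
a,b=cv2.imread("pics/c5_scene.png")[180:340,130:460],cv2.imread("pics/c5_side.png")[140:440,200:470]
cv2.imwrite("pics/c5.png",np.hstack([cv2.resize(a,(460,223)),cv2.resize(b,(200,223))]))
cv2.imwrite("pics/c5s.png",cv2.resize(a,None,fx=2.4,fy=2.4,interpolation=cv2.INTER_CUBIC))
E
```

```text
wrist 2 [ 0.5511 -0.0038] 11.85 0.0002
```

View pics/c5w.png

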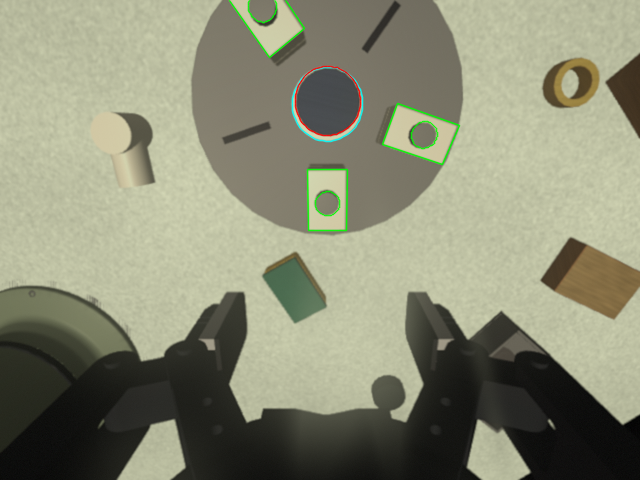

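View pics/c5s.png

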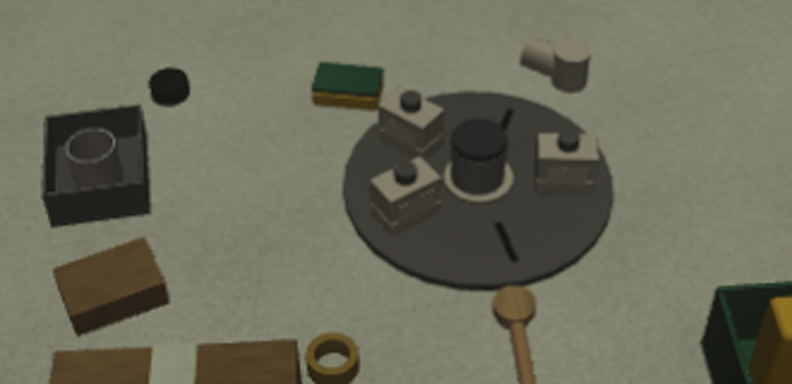

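View pics/c5_side.png

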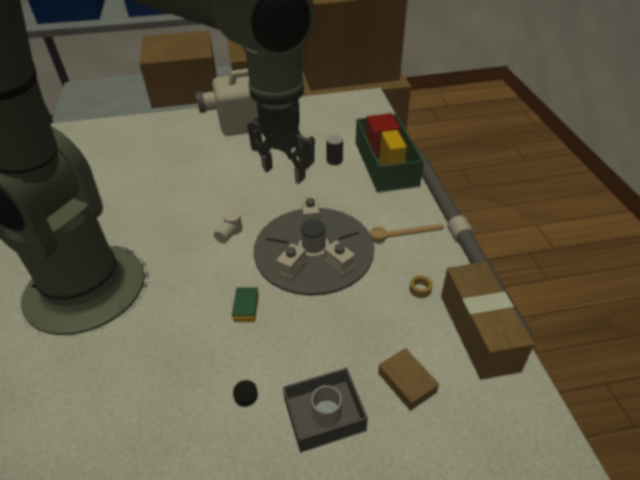

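```bash
python3 -c "
from workcell import bot
print(bot.job_done())"
```

```text
the job is handed in; nothing more can be done
None
```

I finished the restock and handed it in at about 54 s of the 210 s allowed. The pot went into the waste tub first, then the tin onto the hub platform, then all three bottles present onto black strips.

- **Knocked bottle:** one bottle had been moved a few centimetres partway through. I saw this in the pictures, measured it again and placed it.
- **Bottles:** all three stand upright on their strips. In the last wrist picture their outlines matched the ideal positions to within about 1 mm, with the long side running along the strip.
- **Tin:** it stood about 2 mm off centre, inside the 8 mm margin, with no edge overhanging.
- **Turntable:** it read 11.85° at the end against about 11.7° at the start, so it did not turn noticeably.
- **Pot and other things:** the pot stands upright in the tub, and the other objects look unmoved by eye; I did not measure them.

**Checks that disagreed or gave nothing:** the wrist and fixed cameras differed by 2–3 mm on the turntable centre, which is about the stated calibration error. I placed everything between the two readings. In the last check the bottles hid too many strips for the fixed cameras to give an angle, so the final angle comes from the wrist camera alone, using two strips.

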